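Weigh the silver offcut on the spring scale

ROBOT

A 6-joint arm with a two-finger parallel gripper is mounted at the origin on the work surface. World frame = base frame: x ahead of the robot, y to its left, z up, the work surface at z = 0. Lengths are in m, angles in rad, forces in N, time in s.
With the tool pointing down it reaches from about 0.375 to 0.75 m from the base axis. Payload 9 kg.
Tool frame: the origin (TCP) lies midway between the tips of the shut fingers; the grasp point (between the pads) lies 19 mm behind it; z points along the fingers, y is the direction in which the jaws open and shut (so a half turn about z gives the same grasp; the last joint's range is limited). The gripper opens to 85 mm and grips with 20 to 120 N. Pads are 22 mm wide; open, the fingers measure 114 mm over their backs; the gripper's body (76 mm by 85 mm) begins 54 mm behind the grasp point. The pads swing forward as they close: fully open they stand 13 mm farther back than shut.
Start: joints at [1.083, 0.104, 0.097, 1.564, 0, 1.353], TCP at [0.16, 0.578, 0.202] pointing down, gripper open.
Joint ranges: [-2.99, 2.99], [-0.84, 1.86], [-1.1, 1.16], [-1.84, 2.11], [-1.51, 1.56], [-3.14, 3.14]. Speed limits (rad/s): [2.22, 2.22, 2.57, 3.14, 3.14, 3.14].

INTERFACE

Orientations are given as [roll, pitch, yaw] about the fixed x, y, z axes, in that order (R = Rz(yaw) Ry(pitch) Rx(roll)).
In Python, from cell import arm gives the robot as it stands.
- The arm moves only by the tool move_arm, never from a script. Its argument "motion" is a list of rows, each an object with "xyz": the shift along the tool's x, y, z in mm, a list of three; "rot": the turn, a rotation vector about the tool's x, y, z in rad, a list of three; "gripper": the finger opening in mm, from 0 to 85.4. In form: [{"xyz": [tx, ty, tz], "rot": [rx, ry, rz], "gripper": gripper}, ...]. A call has 1 to 5 rows; each row shifts and turns the commanded pose from where the row before left it, along the tool's axes as they then stand; what a row does not reach is not made up. A row lasts 1/12 s, in which the tool goes at most 41.7 mm and 7.16 degrees, less where a joint would pass 70% of its speed; a pose out of reach is approached as far as the arm can. A call with a gripper value outside its range is refused whole. The fingers move at their own pace and stop on an object; "force" is the grip in N (left out, the last holds). Time passes only in rows, so rows that do not move let the fingers close. It gives the time, the measured TCP pose, the force and the opening at its end, in the units of the state.
- arm.state(): the state, without advancing time (a new reading comes with each control period).
- arm.get_image(name): name is "scene" or "top" or "wrist"; returns a dict with "color" (384x512x3 uint8, red, green, blue), "depth" (384x512 float32, m along the optical axis (not along the pixel's ray), 0 where there is no reading), "camera_matrix" (3x3 intrinsics, pixels), "pose" (4x4, takes a point from camera to world coordinates). Camera axes: x right, y down, z forward; pixel columns grow to the right and rows downward; lengths in m; the calibration is good to about 2 mm. A picture is of the moment at which its call begins.
- arm.close_job(): hands the job in, once; it reports no verdict.
The state is a dict: "t": time; "joints": joint angles; "qd": joint speeds; "joint_torque": joint torques, N m; "tool_pos": TCP position; "orientation": TCP orientation; "ft_force": force on the tool from outside, world axes, zero at the start; "ft_torque": the same for the moment, N m; "gripper_width": opening from 0.0 (shut) to 1.0 (fully open).
Only numpy, scipy, OpenCV 4.12 (cv2) and the standard library are available. Lean on these libraries where they do the work, as an engineer would, in place of code of your own. Each camera call takes 0.05 s, during which the arm holds its last target.

TASK

Push the silver offcut off the wooden ledge so that it drops down the slide into the weighing pan standing below; do not lift it. Draw the pan out from under the clear guard (its long handle is for that), leave it standing in the open, clear of the guard, and let go; then take it afresh, best by the tab on top, and hang it by its bail in the sprung hook of the scale. Ease the load on so that the hook never runs down near its bottom stop, let go, and wait until the pan hangs still with the offcut in it; keep the other bench things where they are.

Things in the scene. Friction and masses are not known exactly. Their poses are not given: they have to be found in the camera images.
- ledge: Fixed station: wooden block, metal slide, clear guard. Origin on the bench where the pan stands at first; x runs level from there into the block (the open front is to -x), z up. Block: x 45 to 130 mm, 100 mm wide (y, centred), its top is the ledge, z 125. Clear cheeks 4 mm thick at y +-49, x -23 to 47, z 0 to 158. Slide: x 46, z 117 down to x 11, z 61, above the pan's rear half.
- ledge_edge (a point): middle of the ledge's front top edge (station x 45, y 0, z 125 mm; same axes), over which the offcut is pushed along -x on to the slide
- guard_roof (a point): middle of the guard's clear roof, top face (station x -5, z 161 mm; same axes): 36 mm (x) by 102 mm (y), 3 mm thick. It lies over the pan's tab, which cannot be taken there; from it to the ledge's edge (x 13 to 45) the way down is open.
- offcut: sawn stub of silver bar, 28 x 20 x 14 mm (x, y, z), about 80 g, lying flat on the wooden ledge; origin at the centre of its underside
- offcut_center (a point): centre of the offcut
- pan: steel weighing pan, about 160 g: round cup 45 mm high, 68 mm across the rim (60 at the foot), floor 3 mm, with a rigid wire bail and a tab above and a handle. Origin at the centre of its underside, z up, handle to -x, bail in the y-z plane. Stands upright on the bench at first.
- pan_tab (a point): where to grip the tab across its 20 mm width, 128 mm above the pan's underside (pan x 0, y 0). Tab: dark wood, 10 mm (x) by 20 mm (y), z 108 to 146 mm, on the bail's peak
- pan_handle (a point): where to pinch the handle across its 12 mm width: on its axis, 100 mm from the pan's centre (-x), 36 mm above its underside. Handle: level dark wooden bar, x -33 to -125 mm, 12 mm wide (y), z 32 to 40; good for sliding the pan over the bench, not for carrying it
- pan_eye (a point): underside of the bail's peak, 105 mm above the pan's underside, which comes to rest on the hook. Bail: 6 mm wire, upright at y +-34.5 mm to z 80, then two straight slopes meeting in the peak at y 0
- scale: fixed stand of the spring scale: base plate 130 x 120 x 10 mm (x -45 to 85), grey column 30 x 45 mm at x 15 to 45, 250 mm high, with a white strip on its front. Origin on the bench; x axis points level away from the hook's open end, z up.
- hook_seat (a point): bottom of the hook's V, top of the 8 mm wire, where the bail's peak must lie: stand x -90 mm, z 204 unloaded; same axes. From there the wire rises 20 mm to its open tip, 22 mm towards -x, and on the other side 15 mm over 20 mm, then runs level to the column. The bail goes over the tip in the +x direction, the pan's handle pointing to -x.
- hook (a joint): how far the hook has dipped, m: 0 unloaded, grows downward; spring 100 N/m, lightly damped (bounces for about a second). The loaded pan pulls it down some 17 to 32 mm; bottom stop at 55 mm.
- bench_block: bystander: loose steel block 70 x 70 x 25 mm, origin under its centre
- bur_stand: bystander: purple block 50 x 110 x 35 mm with small burs upright to 70 mm, origin under its centre
- jar: bystander: glass jar 56 mm across, 70 mm high, origin under its centre
There are look-alikes about, which are no part of the job. Several things have the shape of the scale; the one meant has the colours described above.

How it is judged:
By the outcome, as a careful person would: the job done as asked, in the order asked, and still so for the second after the job is handed in, with the robot touching nothing.
It also fails if it takes over 72 s, if anything falls off the work surface, if the arm or the gripper's body presses on something with over 40 N, if the wrist force passes 120 N, or if a joint passes its speed limit or range.

## Working session

There is one attempt and no reset: what is moved stays moved. The work goes in short steps, Python scripts to look and compute and a tool call to move; the robot and the scene stay as the last step left them, time stands still between calls to the robot, and variables do not carry over. Pictures are saved under pics/ and viewed, and the job is handed in when it is done.

Besides the shell and the picture viewer there is one more tool, called after ">>>" as name([rows], argument=value, ...), one row to a line, values as JSON. move_arm: Moves the arm, as the interface text tells. Its arguments: {"type":"object","properties":{"motion":{"type":"array"},"force":{"type":"number"}},"required":["motion"]}

```bash
ls; mkdir -p pics
cat > h.py <<'E'
import numpy as np, cv2
from cell import arm
def snap(n,f):
    d=arm.get_image(n); cv2.imwrite('pics/'+f+'.png',d['color'][:,:,::-1]); np.savez('pics/'+f+'.npz',**d); return d
def load(f): return np.load('pics/'+f+'.npz')
def pt(d,u,v):
    z=float(d['depth'][int(v),int(u)]); K=d['camera_matrix']; p=np.array([(u-K[0,2])/K[0,0]*z,(v-K[1,2])/K[1,1]*z,z,1]); return (d['pose']@p)[:3]
def ray(d,u,v,h):
    K=d['camera_matrix'];T=d['pose']; r=T[:3,:3]@np.array([(u-K[0,2])/K[0,0],(v-K[1,2])/K[1,1],1]); o=T[:3,3]; return o+r*(h-o[2])/r[2]
def proj(d,p):
    K=d['camera_matrix'];T=np.linalg.inv(d['pose']); c=T[:3,:3]@np.asarray(p)+T[:3,3]; q=K@c; return q[:2]/q[2]
E
python3 - <<'E'
from h import *
for n in ['scene','top','wrist']:
    d=snap(n,n+'0'); print(n,d['camera_matrix'].round(1).tolist(),d['pose'].round(3).tolist())
print(arm.state())
E
```

```text
pics
scene [[377.2, 0.0, 250.8], [0.0, 377.2, 195.1], [0.0, 0.0, 1.0]] [[0.041, 0.684, -0.728, 1.214], [0.999, -0.027, 0.031, -0.104], [0.002, -0.729, -0.684, 0.825], [0.0, 0.0, 0.0, 1.0]]
top [[483.8, 0.0, 251.5], [0.0, 483.8, 190.4], [0.0, 0.0, 1.0]] [[-0.019, -0.997, 0.072, 0.364], [-1.0, 0.018, -0.014, -0.043], [0.013, -0.072, -0.997, 1.587], [0.0, 0.0, 0.0, 1.0]]
wrist [[291.8, 0.0, 251.1], [0.0, 291.8, 197.9], [0.0, 0.0, 1.0]] [[0.266, 0.921, 0.285, 0.087], [0.964, -0.253, -0.079, 0.598], [-0.001, 0.296, -0.955, 0.373], [0.0, 0.0, 0.0, 1.0]]
{'t': 0.15, 'joints': array([ 1.08330513e+00,  1.04559564e-01,  9.66666221e-02,  1.56388178e+00,
       -1.38663764e-05,  1.35312096e+00]), 'qd': array([-0.00061031,  0.00072409,  0.0025267 , -0.00018785,  0.00034943,
       -0.00163018]), 'joint_torque': array([ 1.74906931e-03, -5.57352984e+01,  5.04009962e+01,  1.22867944e-02,
       -3.88956432e-04, -8.93088952e-06]), 'tool_pos': array([0.15978498, 0.57805485, 0.20111276]), 'orientation': array([-3.14063435e+00, -1.97755779e-04,  2.87177674e+00]), 'ft_force': array([ 0.15617654, -0.64203641,  0.3293118 ]), 'ft_torque': array([-0.03308359, -0.0411515 ,  0.00602088]), 'gripper_width': 1.0010220129363967}
```

View pics/scene0.png

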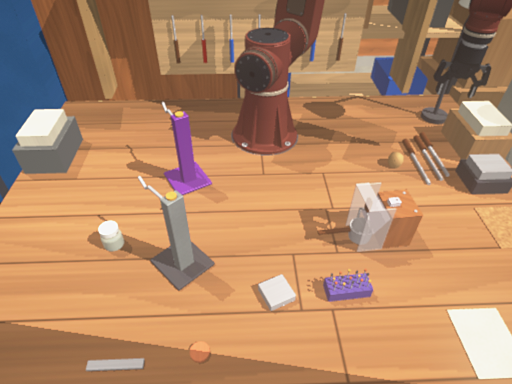

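View pics/top0.png

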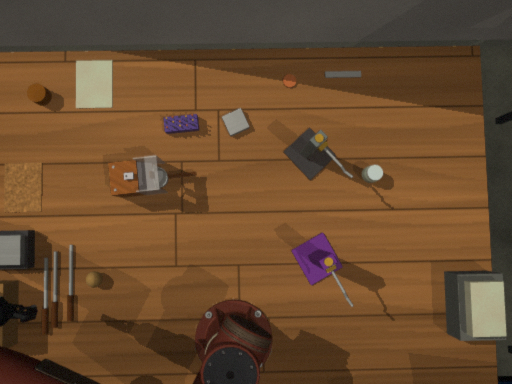

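View pics/wrist0.png

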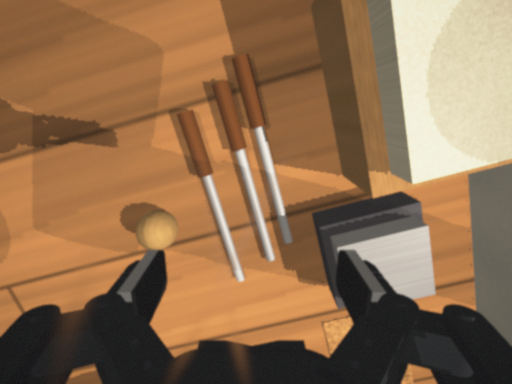

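Run:
```python
from h import *
t=load('top0');s=load('scene0')
def crop(d,x0,x1,y0,y1,k,f): cv2.imwrite('pics/'+f+'.png',cv2.resize(d['color'][y0:y1,x0:x1,::-1],None,fx=k,fy=k,interpolation=cv2.INTER_CUBIC))
crop(t,95,215,135,215,6,'c1'); crop(t,270,390,115,195,6,'c2'); crop(s,320,440,170,260,6,'c3'); crop(s,90,220,160,290,4.5,'c4')
```

```text
(no output)
```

View pics/c1.png

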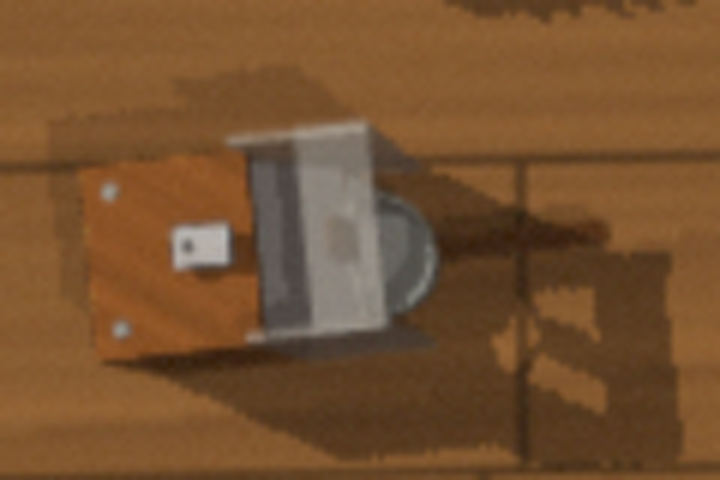

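View pics/c2.png

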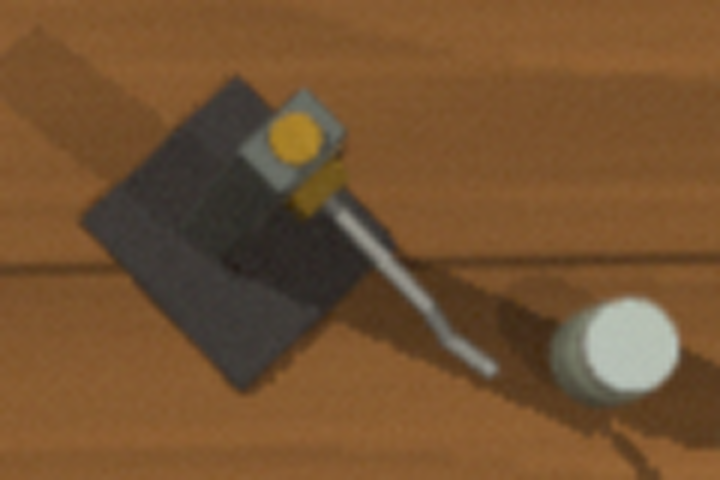

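View pics/c3.png

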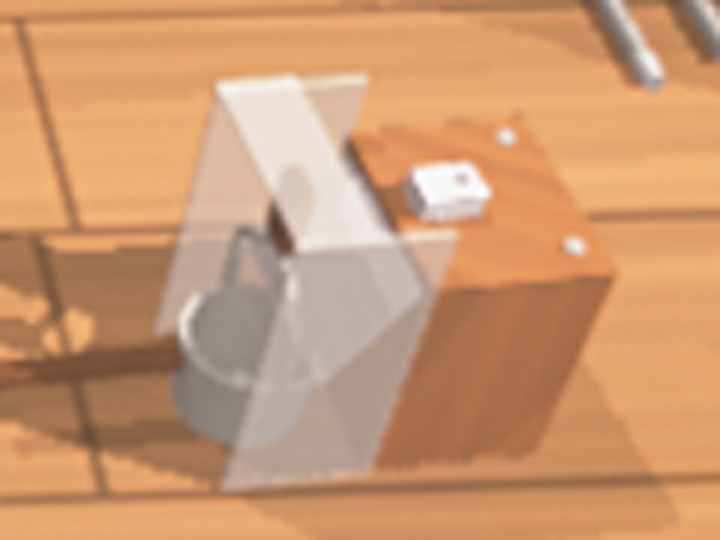

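View pics/c4.png

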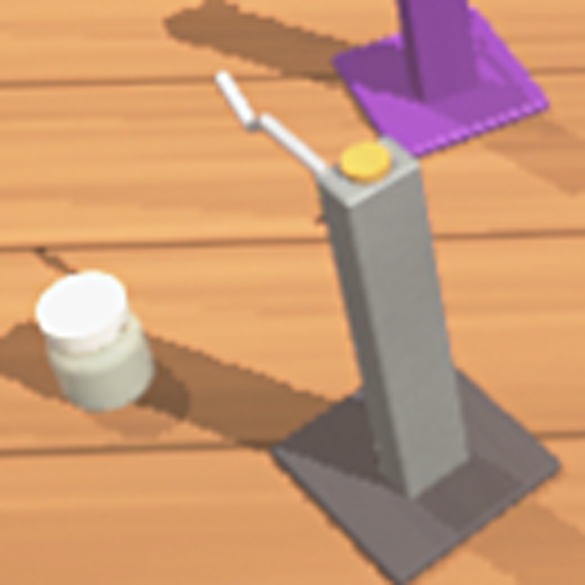

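Run:
```python
from h import *
t=load('top0');s=load('scene0')
R=lambda u,v,h,o=(95,135),k=6,d=t:ray(d,o[0]+u/k-.5+.5/k,o[1]+v/k-.5+.5/k,h)
P=lambda u,v,o=(95,135),k=6,d=t:pt(d,round(o[0]+u/k-.5),round(o[1]+v/k-.5))
print('block top');
c=[R(*q,.125) for q in [(246,152),(262,332),(102,362),(82,172)]]
for x in c: print(x.round(4))
print([np.linalg.norm(c[i]-c[i-3]).round(4) for i in range(4)])
print('offcut',R(202,246,.139).round(4),'depth',P(202,246).round(4), 'scene', R(448,182,.139,(320,170),6,s).round(4),P(448,180,(320,170),6,s).round(4))
print('off corners',[R(*q,.139).round(4) for q in [(173,227),(230,223),(231,265),(175,271)]])
print('roof corners',[R(*q,.161).round(4) for q in [(295,128),(370,122),(385,328),(305,335)]])
print('scene block',[R(*q,.125,(320,170),6,s).round(4) for q in [(345,148),(518,118),(615,272),(425,290)]])
print('depthblk',P(150,300),P(500,200,(320,170),6,s))
print('handle tip',R(608,232,.04).round(4))
b=[R(*q,.010,(270,115)) for q in [(237,75),(400,240),(245,393),(80,218)]]
print('base',[x.round(4) for x in b],[np.linalg.norm(b[i]-b[i-3]).round(4) for i in range(4)])
c=[R(*q,.250,(270,115)) for q in [(305,88),(347,133),(290,192),(238,150)]]
print('col',[x.round(4) for x in c],[np.linalg.norm(c[i]-c[i-3]).round(4) for i in range(4)], P(290,140,(270,115)))
print('hook bend',R(440,330,.206,(270,115)).round(4),R(497,372,.226,(270,115)).round(4))
print('scene hook bend',R(253,122,.206,(90,160),4.5,s).round(4),R(222,74,.226,(90,160),4.5,s).round(4))
print('scene base',[R(*q,.010,(90,160),4.5,s).round(4) for q in [(272,452),(400,583),(560,465)]])
print('jar',R(632,347,.07,(270,115)).round(4),'burs',ray(t,182,124,.05),'blk',ray(t,236,122,.025))
print('purple hook', ray(t,350,305,.226),ray(t,328,262,.25))
```

```text
block top
[0.5679 0.2859 0.125 ]
[0.4765 0.278  0.125 ]
[0.4629 0.3582 0.125 ]
[0.5592 0.3684 0.125 ]
[np.float64(0.0917), np.float64(0.0814), np.float64(0.0969), np.float64(0.083)]
offcut [0.5191 0.3047 0.139 ] depth [0.517  0.3037 0.1465] scene [0.5163 0.3031 0.139 ] [0.5189 0.3011 0.1412]
off corners [array([0.5289, 0.3192, 0.139 ]), array([0.5304, 0.2908, 0.139 ]), array([0.5093, 0.2903, 0.139 ]), array([0.5068, 0.3182, 0.139 ])]
roof corners [array([0.5744, 0.2537, 0.161 ]), array([0.5768, 0.2167, 0.161 ]), array([0.4746, 0.2099, 0.161 ]), array([0.4719, 0.2491, 0.161 ])]
scene block [array([0.4783, 0.2718, 0.125 ]), array([0.4614, 0.3572, 0.125 ]), array([0.5599, 0.3653, 0.125 ]), array([0.5672, 0.2805, 0.125 ])]
depthblk [0.49548957 0.33300715 0.12476509] [0.51382725 0.33144906 0.12411473]
handle tip [0.5334 0.1121 0.04  ]
base [array([ 0.6833, -0.2598,  0.01  ]), array([ 0.5902, -0.3469,  0.01  ]), array([ 0.5075, -0.2593,  0.01  ]), array([ 0.6054, -0.1714,  0.01  ])] [np.float64(0.1274), np.float64(0.1205), np.float64(0.1316), np.float64(0.1178)]
col [array([ 0.628 , -0.2584,  0.25  ]), array([ 0.6065, -0.2774,  0.25  ]), array([ 0.5792, -0.25  ,  0.25  ]), array([ 0.5993, -0.2263,  0.25  ])] [np.float64(0.0287), np.float64(0.0387), np.float64(0.0311), np.float64(0.0431)] [ 0.60149711 -0.24929968  0.26043702]
hook bend [ 0.5183 -0.3269  0.206 ] [ 0.4956 -0.3491  0.226 ]
scene hook bend [ 0.5142 -0.3319  0.206 ] [ 0.4967 -0.3477  0.226 ]
scene base [array([ 0.5881, -0.3455,  0.01  ]), array([ 0.6812, -0.2609,  0.01  ]), array([ 0.6044, -0.1747,  0.01  ])]
jar [ 0.5227 -0.456   0.07  ] burs [0.69198063 0.15397533 0.05      ] blk [ 0.70104726 -0.01902798  0.025     ]
purple hook [ 0.13727539 -0.33011035  0.226     ] [ 0.25890676 -0.26841925  0.25      ]
```

```bash
cat >> h.py <<'E'
from scipy.spatial.transform import Rotation as Ro
def plan(p,yawdeg,n):
    s=arm.state(); R0=Ro.from_euler('xyz',s['orientation']); R1=Ro.from_euler('xyz',[np.pi,0,np.radians(yawdeg)])
    rv=(R0.inv()*R1).as_rotvec(); d=(np.asarray(p)-s['tool_pos'])/n; R=R0
    print('from',s['tool_pos'].round(4),np.degrees(s['orientation']).round(2),'t',s['t'],'F',s['ft_force'].round(2),'g',s['gripper_width'])
    for i in range(n):
        print((R.inv().apply(d)*1000).round(1).tolist(),(rv/n).round(4).tolist()); R=R*Ro.from_rotvec(rv/n)
Y=95.; O=np.array([.5238,.2345,0])
def st(x,y,z):
    c,s=np.cos(np.radians(Y)),np.sin(np.radians(Y)); return O+np.array([c*x-s*y,s*x+c*y,z])/1000
E
python3 -c "
from h import *
plan(st(110,0,210),95,15)"
```

```text
from [0.1598 0.5781 0.2011] [-1.7995e+02 -1.0000e-02  1.6454e+02] t 0.15 F [ 0.16 -0.64  0.33] g 1.0010220129363967
[-26.9, -8.7, -0.6] [-0.0001, 0.0, 0.0809]
[-27.5, -6.5, -0.6] [-0.0001, 0.0, 0.0809]
[-28.0, -4.3, -0.6] [-0.0001, 0.0, 0.0809]
[-28.2, -2.0, -0.6] [-0.0001, 0.0, 0.0809]
[-28.3, 0.3, -0.6] [-0.0001, 0.0, 0.0809]
[-28.2, 2.6, -0.6] [-0.0001, 0.0, 0.0809]
[-27.9, 4.8, -0.6] [-0.0001, 0.0, 0.0809]
[-27.4, 7.1, -0.6] [-0.0001, 0.0, 0.0809]
[-26.8, 9.3, -0.6] [-0.0001, 0.0, 0.0809]
[-25.9, 11.4, -0.6] [-0.0001, 0.0, 0.0809]
[-24.9, 13.5, -0.6] [-0.0001, 0.0, 0.0809]
[-23.7, 15.4, -0.6] [-0.0001, 0.0, 0.0809]
[-22.4, 17.3, -0.6] [-0.0001, 0.0, 0.0809]
[-20.9, 19.1, -0.6] [-0.0001, 0.0, 0.0809]
[-19.3, 20.7, -0.6] [-0.0001, 0.0, 0.0809]
```

>>> move_arm([
  {"xyz":[-27,-8.5,-1],"rot":[0,0,0.081],"gripper":0},
  {"xyz":[-27.5,-6.5,-1],"rot":[0,0,0.081],"gripper":0},
  {"xyz":[-28,-4.5,-1],"rot":[0,0,0.081],"gripper":0},
  {"xyz":[-28,-2,-1],"rot":[0,0,0.081],"gripper":0},
  {"xyz":[-28.5,0.5,-1],"rot":[0,0,0.081],"gripper":0},
])

```text
t: 0.57
tool_pos: [0.2789, 0.4996, 0.2065]
orientation: [-3.141, -0.0, 2.463]
ft_force: [0.1, 0.1, 1.1]
gripper_width: 0.297
```

>>> move_arm([
  {"xyz":[-28,2.5,-1],"rot":[0,0,0.081],"gripper":0},
  {"xyz":[-28,5,-1],"rot":[0,0,0.081],"gripper":0},
  {"xyz":[-27.5,7,-1],"rot":[0,0,0.081],"gripper":0},
  {"xyz":[-27,9,-1],"rot":[0,0,0.081],"gripper":0},
  {"xyz":[-26,11.5,-1],"rot":[0,0,0.081],"gripper":0},
])

```text
t: 0.98
tool_pos: [0.3972, 0.4211, 0.2116]
orientation: [-3.141, -0.0, 2.058]
ft_force: [0.2, 0.4, 0.8]
gripper_width: -0.001
```

```bash
python3 -c "
from h import *
snap('wrist','w1')
plan(st(110,0,210),95,5)"
```

```text
from [0.4012 0.4186 0.2113] [1.7995e+02 1.1000e-01 1.1739e+02] t 1.0333 F [ 2.89 -3.83  0.21] g -0.002489184717060997
[-23.6, 13.2, 0.3] [0.0002, 0.0003, 0.0782]
[-22.5, 15.0, 0.3] [0.0002, 0.0003, 0.0782]
[-21.3, 16.7, 0.3] [0.0002, 0.0003, 0.0782]
[-19.9, 18.3, 0.3] [0.0002, 0.0003, 0.0782]
[-18.4, 19.8, 0.3] [0.0002, 0.0003, 0.0782]
```

View pics/w1.png

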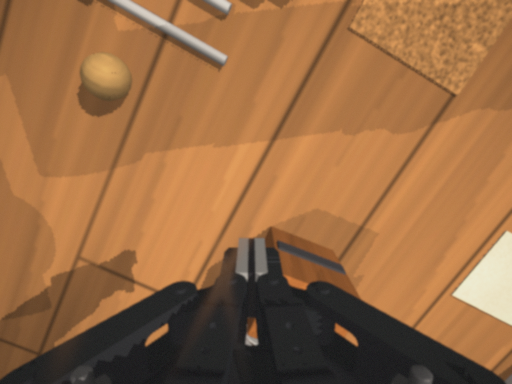

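>>> move_arm([
  {"xyz":[-23.5,13,0],"rot":[0,0,0.078],"gripper":0},
  {"xyz":[-22.5,15,0],"rot":[0,0,0.078],"gripper":0},
  {"xyz":[-21.5,17,0],"rot":[0,0,0.078],"gripper":0},
  {"xyz":[-20,18.5,0],"rot":[0,0,0.078],"gripper":0},
  {"xyz":[-18.5,20,0],"rot":[0,0,0.078],"gripper":0},
])

```text
t: 1.45
tool_pos: [0.5114, 0.3482, 0.2114]
orientation: [-3.141, 0.0, 1.668]
ft_force: [0.0, 0.2, -0.3]
gripper_width: -0.003
```

```bash
python3 -c "
from h import *
d=snap('wrist','w2');t=snap('top','t2');s=snap('scene','s2')
cv2.imwrite('pics/s2c.png',cv2.resize(s['color'][90:270,300:480,::-1],None,fx=3.3,fy=3.3,interpolation=2))
plan(st(103,0,160),95,3)"
```

```text
from [0.5115 0.3478 0.2109] [-1.7993e+02  2.0000e-02  9.5670e+01] t 1.6 F [-0.29  1.08 -0.28] g 0.0019647539055827994
[-3.7, 0.8, 17.0] [-0.0004, 0.0001, 0.0039]
[-3.7, 0.8, 17.0] [-0.0004, 0.0001, 0.0039]
[-3.6, 0.8, 17.0] [-0.0004, 0.0001, 0.0039]
```

View pics/w2.png

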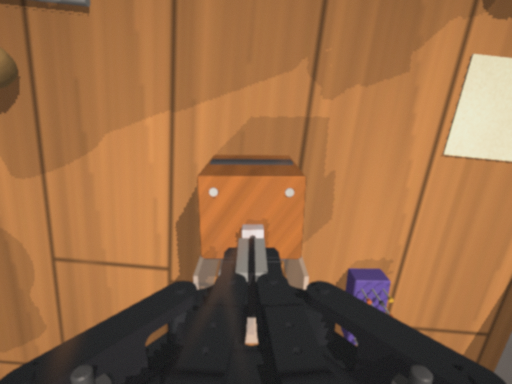

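View pics/s2c.png

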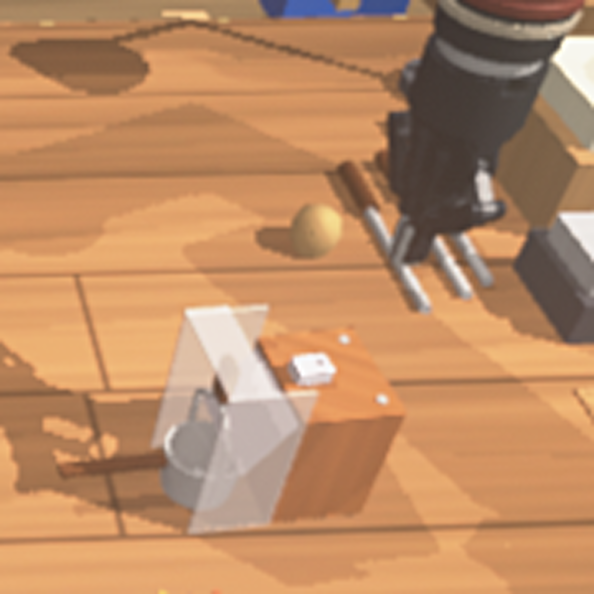

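```bash
python3 -c "
from h import *
d=load('w2')
cv2.imwrite('pics/w2c.png',cv2.resize(d['color'][140:300,180:330,::-1],None,fx=4,fy=4,interpolation=2))
for q in [(199.5,176),(304,176),(200,259),(304,258),(213.5,192),(289.5,192)]: print(ray(d,*q,.125).round(4))
print(proj(load('s2'),arm.state()['tool_pos'])-[300,90])
"
```

```text
[0.464  0.3594 0.125 ]
[0.5582 0.3688 0.125 ]
[0.4684 0.2753 0.125 ]
[0.5708 0.2865 0.125 ]
[0.4775 0.3456 0.125 ]
[0.5472 0.3525 0.125 ]
[118.73628136  87.45049496]
```

View pics/w2c.png

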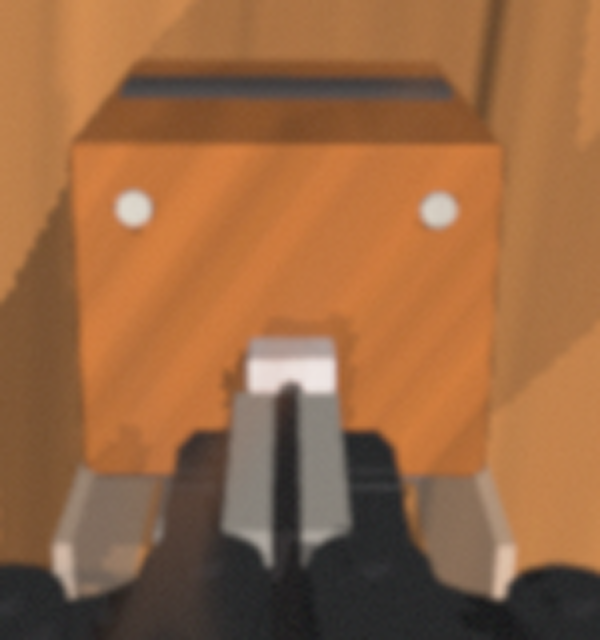

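```bash
sed -i 's/^Y=95.*/Y=95.6; O=np.array([.5238,.235,0])/' h.py; python3 -c "
from h import *
d=load('w2'); 
def inv(p):
    c,s=np.cos(np.radians(Y)),np.sin(np.radians(Y)); q=np.asarray(p)-O; return (np.array([c*q[0]+s*q[1],-s*q[0]+c*q[1],q[2]])*1000).round(1)
for q in [(248,340),(334,340)]: print(inv(ray(d,180+q[0]/4-.4,140+q[1]/4-.4,.125)))
for q in [(248,357),(334,357)]: print(inv(ray(d,180+q[0]/4-.4,140+q[1]/4-.4,.139)))
print(inv(arm.state()['tool_pos']))
plan(st(105,0,145),Y,3)"
```

```text
[ 82.3   9.7 125. ]
[ 82.3 -10.8 125. ]
[ 83.9   9.2 139. ]
[ 83.9 -10.3 139. ]
[113.5   1.2 210.9]
from [0.5115 0.3478 0.2109] [-1.7993e+02  2.0000e-02  9.5670e+01] t 1.6 F [-0.29  1.08 -0.28] g 0.0019647539055827994
[-2.8, 0.4, 22.0] [-0.0004, 0.0001, 0.0004]
[-2.8, 0.4, 22.0] [-0.0004, 0.0001, 0.0004]
[-2.8, 0.4, 22.0] [-0.0004, 0.0001, 0.0004]
```

>>> move_arm([
  {"xyz":[-2.5,0.5,22],"rot":[0,0,0],"gripper":0},
  {"xyz":[-2.5,0.5,22],"rot":[0,0,0],"gripper":0},
  {"xyz":[-2.5,0.5,22],"rot":[0,0,0],"gripper":0},
  {"xyz":[0,0,13],"rot":[0,0,0],"gripper":0},
  {"xyz":[0,0,0],"rot":[0,0,0],"gripper":0},
])

```text
t: 2.02
tool_pos: [0.5104, 0.3416, 0.1293]
orientation: [-3.137, 0.001, 1.673]
ft_force: [-0.8, 0.2, -0.0]
gripper_width: 0.001
```

```bash
cat >> h.py <<'E'
def inv(p):
    c,s=np.cos(np.radians(Y)),np.sin(np.radians(Y)); q=np.asarray(p)-O; return (np.array([c*q[0]+s*q[1],-s*q[0]+c*q[1],q[2]*1])*1000).round(1)
E
python3 -c "
from h import *
s=snap('scene','s3'); print(inv(arm.state()['tool_pos']))
cv2.imwrite('pics/s3c.png',cv2.resize(s['color'][120:270,320:470,::-1],None,fx=4,fy=4,interpolation=2))"
```

```text
[107.6   2.  131.5]
```

View pics/s3c.png

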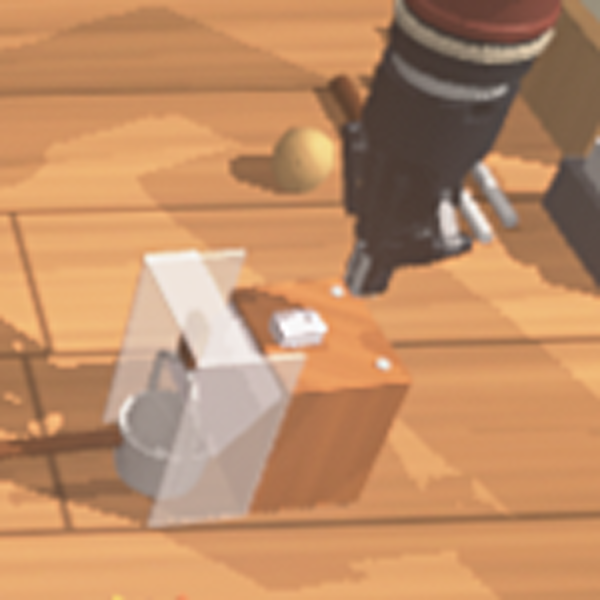

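```bash
python3 -c "
from h import *
s=load('s3');t=snap('top','t3'); w=snap('wrist','w3')
p=arm.state()['tool_pos']; print(p,(proj(s,p)-[320,120])*4, proj(t,p), proj(w,p), proj(s,p+[0,0,.1])*4-[1280,480])
for q in [(370,285),(365,270),(300,325),(330,350)]: print(q,pt(s,320+q[0]/4,120+q[1]/4).round(4))
cv2.imwrite('pics/t3c.png',cv2.resize(t['color'][115:215,75:195,::-1],None,fx=6,fy=6,interpolation=2))
cv2.imwrite('pics/w3c.png',cv2.resize(w['color'][140:300,180:330,::-1],None,fx=4,fy=4,interpolation=2))
"
```

```text
[0.51300253 0.34230775 0.13412941] [351.99603742 319.84419479] [116.0913689  177.98334875] [251.30410731 231.06031096] [398.58449052 202.84258167]
(370, 285) [0.5255 0.337  0.1771]
(365, 270) [0.5169 0.3353 0.1823]
(300, 325) [0.5187 0.3051 0.1363]
(330, 350) [0.5272 0.3265 0.1207]
```

View pics/w3c.png

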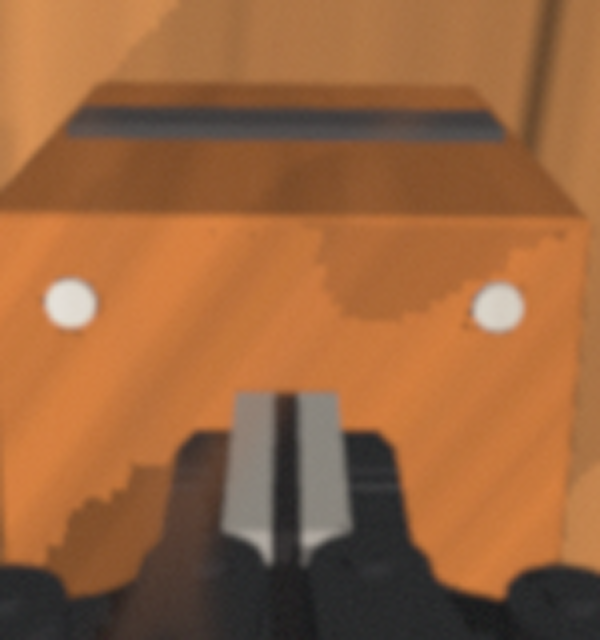

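View pics/t3c.png

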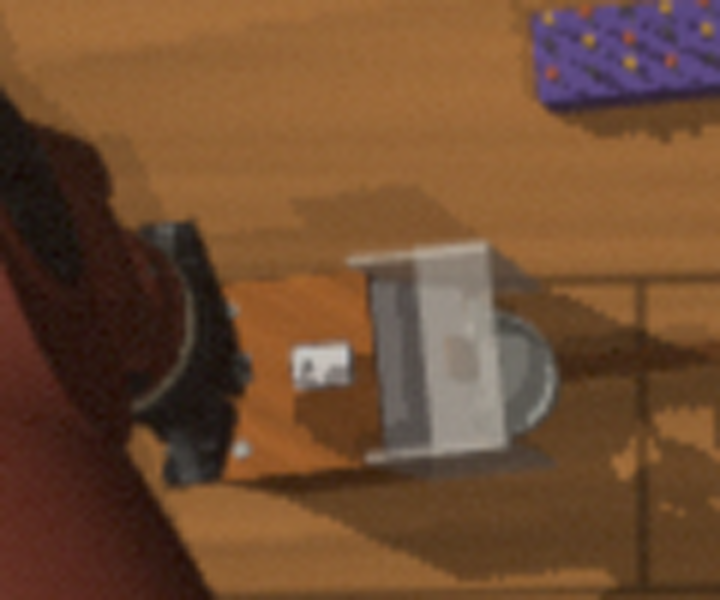

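```bash
python3 -c "
from h import *
w=load('w3');
for q in [(244,239),(244,245),(244,255),(244,265),(260,240),(244,234)]: print(q,pt(w,*q).round(4),w['depth'][q[1],q[0]])
s=load('s3')
for v in range(176,202,2): print(v,[ (round(float(pt(s,u,v)[2]),3)) for u in range(400,420,2)])
p=arm.state()
print(p['tool_pos'],p['joints'].round(3))
"
```

```text
(244, 239) [0.5081 0.3524 0.1682] 0.15001483
(244, 245) [0.5083 0.3526 0.1755] 0.14300233
(244, 255) [0.5085 0.3527 0.1857] 0.13320854
(244, 265) [0.5087 0.3527 0.1946] 0.12480137
(260, 240) [0.5163 0.3532 0.1694] 0.14891113
(244, 234) [0.5088 0.3355 0.1247] 0.1965867
176 [-0.001, 0.0, -0.001, -0.0, 0.205, 0.21, 0.214, 0.23, 0.23, 0.229]
178 [0.001, 0.002, 0.0, -0.002, 0.202, 0.206, 0.214, 0.223, 0.223, 0.222]
180 [0.001, -0.0, -0.003, 0.0, -0.0, 0.201, 0.209, 0.214, 0.217, 0.211]
182 [-0.0, 0.003, 0.002, -0.003, 0.186, 0.195, 0.203, 0.212, 0.209, 0.224]
184 [-0.002, 0.001, -0.002, 0.001, 0.187, 0.192, 0.201, 0.2, 0.212, 0.218]
186 [-0.003, -0.001, -0.003, 0.17, 0.183, 0.19, 0.189, 0.193, 0.209, 0.215]
188 [0.0, -0.001, -0.002, 0.17, 0.179, 0.181, 0.186, 0.186, 0.186, -0.001]
190 [0.125, 0.125, 0.127, 0.166, 0.171, 0.175, 0.183, 0.18, 0.179, -0.002]
192 [0.124, 0.124, 0.126, 0.162, 0.167, 0.169, 0.171, 0.169, 0.172, 0.002]
194 [0.124, 0.124, 0.126, 0.125, 0.16, 0.159, 0.158, -0.001, 0.002, 0.005]
196 [0.124, 0.122, 0.124, 0.126, 0.124, 0.125, 0.0, -0.003, -0.0, 0.0]
198 [0.124, 0.126, 0.126, 0.125, 0.125, 0.825, -0.001, -0.001, -0.002, 0.001]
200 [0.128, 0.125, 0.125, 0.126, 0.124, 0.124, 0.126, -0.002, -0.005, -0.001]
[0.51300253 0.34230775 0.13412941] [0.377 0.15  0.024 1.444 0.    1.845]
```

>>> move_arm([
  {"xyz":[0,1,4],"rot":[0,0,0],"gripper":0},
  {"xyz":[-7,1,0],"rot":[0,0,0],"gripper":0},
  {"xyz":[0,0,0],"rot":[0,0,0],"gripper":0},
])

```text
t: 2.42
tool_pos: [0.5163, 0.3342, 0.1293]
orientation: [3.141, 0.0, 1.672]
ft_force: [0.4, -0.4, 0.1]
gripper_width: 0.006
```

```bash
python3 -c "
from h import *
s=snap('scene','s4'); w=snap('wrist','w4');a=arm.state();print(inv(a['tool_pos']),a['ft_force'],a['gripper_width'])
i=cv2.resize(s['color'][120:270,320:470,::-1],None,fx=4,fy=4,interpolation=2)
p=(proj(s,a['tool_pos'])-[320,120])*4; cv2.drawMarker(i,tuple(int(x) for x in p),(0,255,0),0,10)
cv2.imwrite('pics/s4c.png',i)"
```

```text
[ 99.9  -2.  129.2] [ 0.72893502 -0.47277287 -0.68006925] -7.696437526661538e-05
```

View pics/s4c.png

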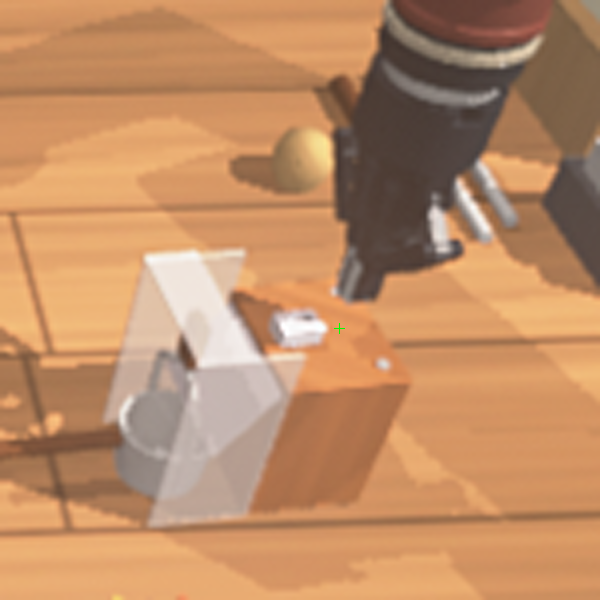

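```bash
python3 -c "
from h import *
s=load('s4');w=load('w4'); a=arm.state()['tool_pos']; print(a)
for h in [.13,.14,.15,.16,.17]: print(h, inv(ray(s,410,194.5,h)), inv(ray(w,251.7,238,h)))
cv2.imwrite('pics/w4c.png',cv2.resize(w['color'][200:300,190:310,::-1],None,fx=6,fy=6,interpolation=2))
dd=w['depth']
for v in range(226,262,3): print(v,dd[v,238:264:3].round(3))
"
```

```text
[0.51601671 0.33459416 0.12921786]
0.13 [125.6  23.6 130. ] [ 94.8  -3.1 130. ]
0.14 [118.   13.9 140. ] [ 99.5  -3.  140. ]
0.15 [110.4   4.1 150. ] [104.2  -3.  150. ]
0.16 [102.8  -5.6 160. ] [108.8  -2.9 160. ]
0.17 [ 95.1 -15.3 170. ] [113.5  -2.8 170. ]
226 [0.191 0.19  0.191 0.19  0.191 0.19  0.189 0.19  0.19 ]
229 [0.191 0.192 0.191 0.191 0.192 0.191 0.191 0.191 0.191]
232 [0.192 0.191 0.192 0.192 0.192 0.192 0.192 0.192 0.192]
235 [0.191 0.193 0.192 0.192 0.192 0.193 0.192 0.192 0.193]
238 [0.193 0.151 0.152 0.151 0.151 0.15  0.151 0.151 0.151]
241 [0.194 0.147 0.147 0.147 0.148 0.148 0.147 0.148 0.148]
244 [0.195 0.143 0.144 0.144 0.144 0.144 0.145 0.144 0.144]
247 [0.141 0.141 0.141 0.141 0.141 0.141 0.14  0.141 0.142]
250 [0.141 0.139 0.137 0.137 0.138 0.138 0.139 0.139 0.138]
253 [0.135 0.136 0.135 0.136 0.134 0.135 0.136 0.136 0.134]
256 [0.133 0.132 0.133 0.133 0.133 0.133 0.132 0.133 0.133]
259 [0.131 0.13  0.131 0.13  0.13  0.129 0.13  0.129 0.13 ]
```

View pics/w4c.png

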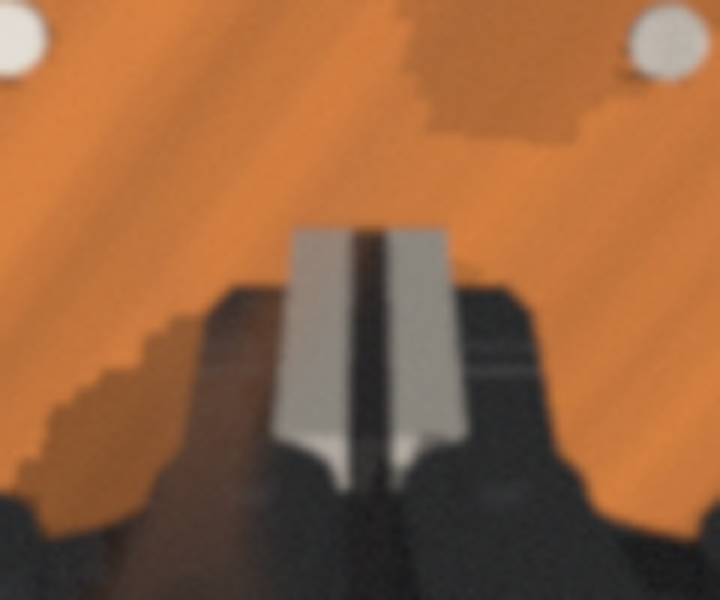

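>>> move_arm([
  {"xyz":[-4,-2,0],"rot":[0,0,0],"gripper":0},
  {"xyz":[-4,0,0],"rot":[0,0,0],"gripper":0},
  {"xyz":[-4,0,0],"rot":[0,0,0],"gripper":0},
  {"xyz":[0,0,0],"rot":[0,0,0],"gripper":0},
])

```text
t: 2.85
tool_pos: [0.515, 0.3219, 0.1288]
orientation: [3.141, 0.0, 1.671]
ft_force: [0.4, 0.3, 0.0]
gripper_width: 0.002
```

```bash
python3 -c "
from h import *
s=snap('scene','s5'); t=snap('top','t5');a=arm.state();print(inv(a['tool_pos']),a['ft_force'],a['gripper_width'])
i=cv2.resize(s['color'][150:240,340:430,::-1],None,fx=6,fy=6,interpolation=2)
cv2.imwrite('pics/s5c.png',i)
i=cv2.resize(t['color'][135:215,95:185,::-1],None,fx=6,fy=6,interpolation=2)
cv2.imwrite('pics/t5c.png',i)"
```

```text
[ 87.9   0.3 128.8] [-0.62178     0.48756513  0.41818764] 0.001373971447883504
```

View pics/s5c.png

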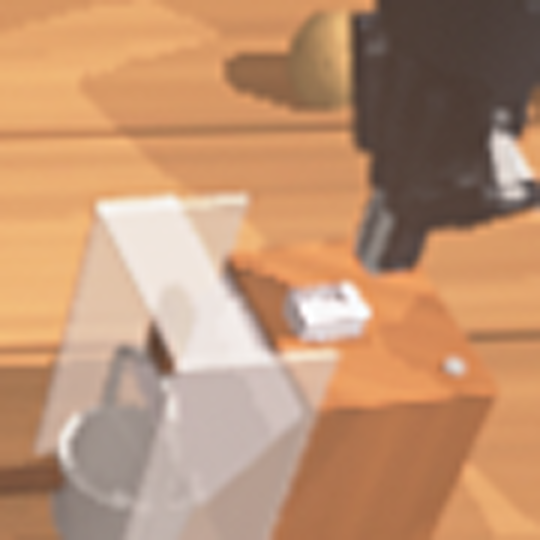

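View pics/t5c.png

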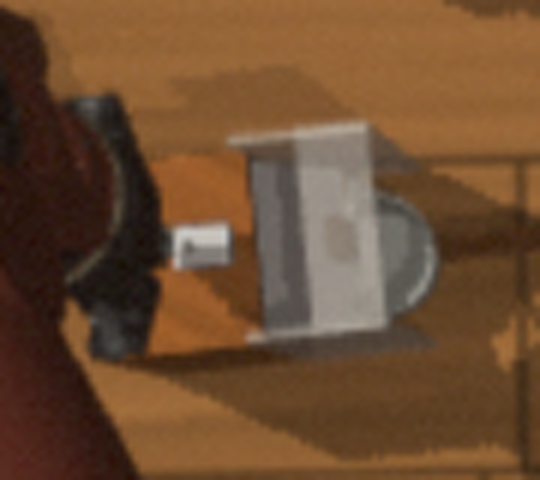

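>>> move_arm([
  {"xyz":[12,0,0],"rot":[0,0,0],"gripper":0},
  {"xyz":[8,0,0],"rot":[0,0,0],"gripper":0},
  {"xyz":[0,0,18],"rot":[0,0,0],"gripper":0},
  {"xyz":[0,0,0],"rot":[0,0,0],"gripper":0},
])

```text
t: 3.28
tool_pos: [0.5113, 0.3435, 0.108]
orientation: [-3.138, 0.001, 1.673]
ft_force: [-0.5, -0.2, -1.3]
gripper_width: 0.0
```

```bash
python3 -c "
from h import *
s=snap('scene','s6');w=snap('wrist','w6'); a=arm.state();print(inv(a['tool_pos']),a['ft_force'],a['gripper_width'])
dd=w['depth']
for v in range(226,262,3): print(v,dd[v,238:264:3].round(3))
print(pt(w,244,239))
i=cv2.resize(s['color'][150:240,340:440,::-1],None,fx=6,fy=6,interpolation=2)
cv2.imwrite('pics/s6c.png',i)"
```

```text
[108.7   1.2 110.1] [ 0.14137162 -0.23239385  0.42988803] 0.004701059171321787
226 [0.168 0.169 0.169 0.169 0.168 0.17  0.168 0.168 0.169]
229 [0.169 0.169 0.169 0.17  0.169 0.169 0.169 0.17  0.17 ]
232 [0.17  0.17  0.169 0.17  0.17  0.17  0.17  0.171 0.169]
235 [0.17  0.17  0.171 0.171 0.171 0.172 0.17  0.17  0.171]
238 [0.17  0.15  0.151 0.15  0.151 0.151 0.151 0.151 0.152]
241 [0.172 0.148 0.148 0.147 0.147 0.147 0.147 0.147 0.147]
244 [0.173 0.144 0.144 0.144 0.145 0.143 0.144 0.144 0.145]
247 [0.141 0.141 0.14  0.141 0.141 0.142 0.141 0.141 0.141]
250 [0.138 0.139 0.136 0.138 0.139 0.138 0.138 0.138 0.138]
253 [0.135 0.135 0.135 0.135 0.135 0.135 0.135 0.136 0.136]
256 [0.132 0.132 0.133 0.133 0.132 0.132 0.133 0.133 0.132]
259 [0.129 0.13  0.129 0.129 0.129 0.13  0.13  0.129 0.13 ]
[0.50733667 0.35349461 0.14410493]
```

View pics/s6c.png

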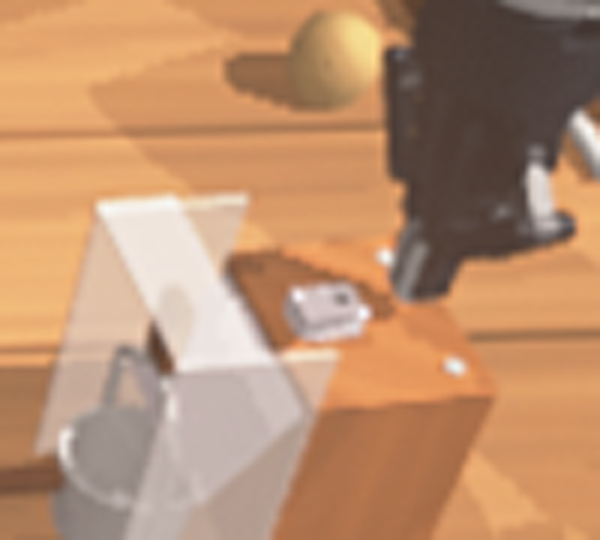

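>>> move_arm([
  {"xyz":[0,-1,7],"rot":[0,0,0],"gripper":0},
  {"xyz":[0,0,0],"rot":[0,0,0],"gripper":0},
  {"xyz":[0,0,0],"rot":[0,0,0],"gripper":0},
])

```text
t: 3.63
tool_pos: [0.5117, 0.3425, 0.1037]
orientation: [-3.141, -0.0, 1.672]
ft_force: [0.3, -1.0, 0.3]
gripper_width: -0.001
```

>>> move_arm([
  {"xyz":[0,0,2],"rot":[0,0,0],"gripper":0},
  {"xyz":[0,0,0],"rot":[0,0,0],"gripper":0},
  {"xyz":[0,0,0],"rot":[0,0,0],"gripper":0},
])

```text
t: 3.88
tool_pos: [0.5119, 0.3425, 0.1018]
orientation: [3.141, -0.0, 1.672]
ft_force: [-0.1, 0.4, 1.1]
gripper_width: -0.003
```

```bash
python3 -c "
from h import *
s=snap('scene','s7');w=snap('wrist','w7'); a=arm.state();print(inv(a['tool_pos']),a['ft_force'],a['gripper_width'])
dd=w['depth']
for v in range(226,242,3): print(v,dd[v,238:264:3].round(3))
print(pt(w,244,239))
i=cv2.resize(s['color'][150:240,340:440,::-1],None,fx=6,fy=6,interpolation=2)
cv2.imwrite('pics/s7c.png',i)"
```

```text
[108.1   1.3 101.9] [-0.12118084  0.54267369 -0.58052437] -0.0002386928422331867
226 [0.161 0.161 0.161 0.161 0.161 0.161 0.162 0.161 0.16 ]
229 [0.    0.162 0.163 0.162 0.162 0.161 0.16  0.162 0.161]
232 [0.162 0.162 0.163 0.162 0.163 0.163 0.163 0.163 0.162]
235 [0.163 0.162 0.164 0.162 0.164 0.162 0.162 0.162 0.162]
238 [0.163 0.152 0.151 0.152 0.152 0.15  0.151 0.151 0.151]
241 [0.164 0.147 0.147 0.148 0.148 0.148 0.148 0.148 0.147]
[0.50778984 0.35265916 0.13676905]
```

View pics/s7c.png

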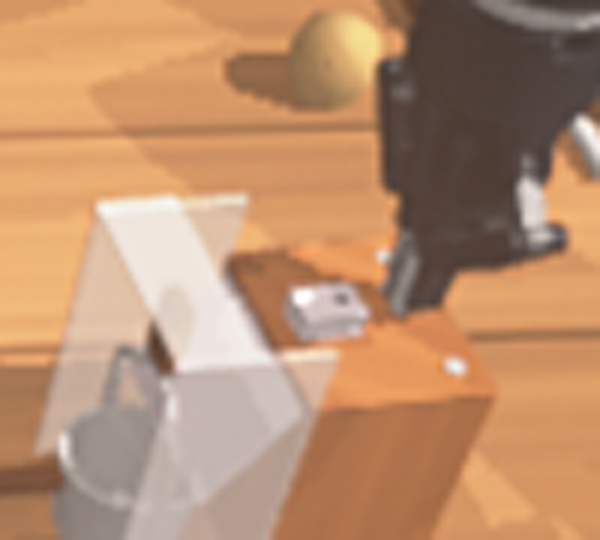

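>>> move_arm([
  {"xyz":[0,0,5],"rot":[0,0,0],"gripper":0},
  {"xyz":[-7,0.5,0],"rot":[0,0,0],"gripper":0},
  {"xyz":[-7,0,0],"rot":[0,0,0],"gripper":0},
  {"xyz":[-6,0,0],"rot":[0,0,0],"gripper":0},
  {"xyz":[0,0,0],"rot":[0,0,0],"gripper":0},
])

```text
t: 4.4
tool_pos: [0.5146, 0.3213, 0.0968]
orientation: [3.142, 0.0, 1.671]
ft_force: [0.3, -0.1, 0.4]
gripper_width: 0.003
```

```bash
cat > v.py <<'E'
from h import *
import sys
n=sys.argv[1]
s=snap('scene','s'+n);t=snap('top','t'+n); a=arm.state();print(a['t'],inv(a['tool_pos']),a['ft_force'].round(1),a['gripper_width'])
i=cv2.resize(s['color'][150:240,340:430,::-1],None,fx=5,fy=5,interpolation=2)
j=cv2.resize(t['color'][135:205,95:165,::-1],(450,450),interpolation=2)
cv2.imwrite('pics/v%s.png'%n,np.hstack([i,j])[:, :800])
E
python3 v.py 8
```

```text
4.5 [87.7  0.7 96.9] [-0.3  0.5  0.5] 0.0031512202940141842
```

View pics/v8.png

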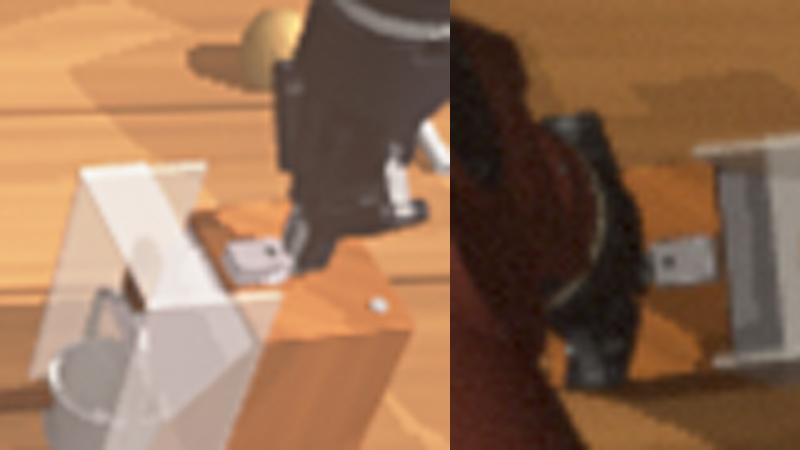

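>>> move_arm([
  {"xyz":[-5,0,0],"rot":[0,0,0],"gripper":0},
  {"xyz":[-5,0,0],"rot":[0,0,0],"gripper":0},
  {"xyz":[-5,0,0],"rot":[0,0,0],"gripper":0},
  {"xyz":[-5,0,0],"rot":[0,0,0],"gripper":0},
  {"xyz":[-5,0,0],"rot":[0,0,0],"gripper":0},
])

```text
t: 4.92
tool_pos: [0.5169, 0.2972, 0.0968]
orientation: [3.141, -0.0, 1.672]
ft_force: [-0.0, -0.5, -0.0]
gripper_width: 0.001
```

```bash
python3 v.py 9
```

```text
5.0167 [62.3  0.7 96.7] [ 0.5 -0.8  0.7] 0.003161877977400709
```

View pics/v9.png

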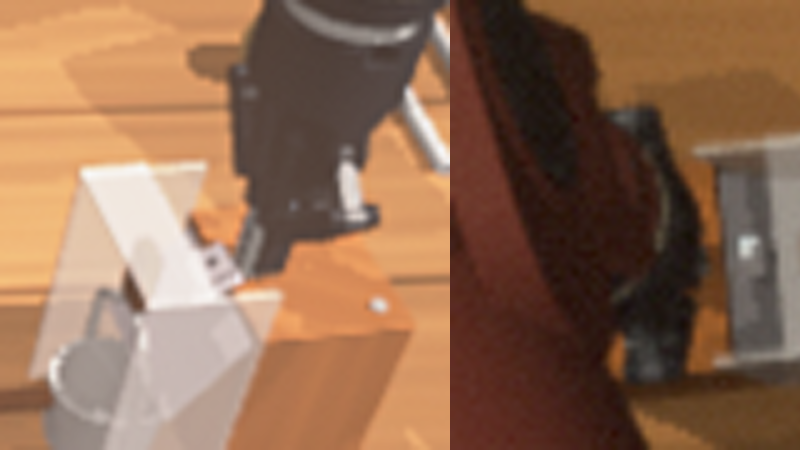

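Offcut is just tipping onto the slide (right panel, about (750,245)). Wait a little and look.

>>> move_arm([
  {"xyz":[-4,0,0],"rot":[0,0,0],"gripper":0},
  {"xyz":[-3,0,0],"rot":[0,0,0],"gripper":0},
  {"xyz":[0,0,0],"rot":[0,0,0],"gripper":0},
  {"xyz":[0,0,0],"rot":[0,0,0],"gripper":0},
  {"xyz":[0,0,0],"rot":[0,0,0],"gripper":0},
])

```text
t: 5.43
tool_pos: [0.5176, 0.2909, 0.0967]
orientation: [3.142, -0.0, 1.672]
ft_force: [-1.2, 0.0, 0.3]
gripper_width: -0.001
```

```bash
python3 v.py 10
```

```text
5.5333 [56.3  0.8 96.7] [ 0.3  0.  -0.7] -0.0061994717622906
```

View pics/v10.png

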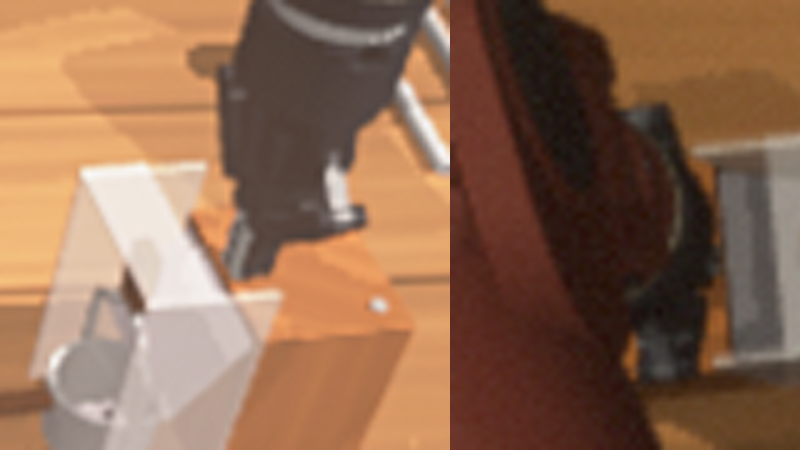

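>>> move_arm([
  {"xyz":[3,0,-35],"rot":[0,0,0],"gripper":0},
  {"xyz":[0,0,-38],"rot":[0,0,0],"gripper":0},
  {"xyz":[-10,0,-10],"rot":[0,0,0],"gripper":0},
  {"xyz":[-30,0,0],"rot":[0,0,0],"gripper":30},
  {"xyz":[-35,0,0],"rot":[0,0,0],"gripper":50},
])

```text
t: 5.95
tool_pos: [0.5255, 0.2199, 0.1812]
orientation: [3.139, -0.001, 1.675]
ft_force: [0.6, -0.4, -0.7]
gripper_width: 0.271
```

>>> move_arm([
  {"xyz":[-35,0,0],"rot":[0,0,0],"gripper":50},
  {"xyz":[-35,0,0],"rot":[0,0,0],"gripper":50},
  {"xyz":[-18,0,0],"rot":[0,0,0],"gripper":50},
  {"xyz":[0,0,0],"rot":[0,0,0],"gripper":50},
])

```text
t: 6.28
tool_pos: [0.5343, 0.1284, 0.1799]
orientation: [3.141, 0.001, 1.668]
ft_force: [-0.6, -0.4, 0.2]
gripper_width: 0.584
```

```bash
python3 -c "
from h import *
w=snap('wrist','w11');s=snap('scene','s11'); a=arm.state();print(a['t'],inv(a['tool_pos']),a['ft_force'],a['gripper_width']);print(inv(ray(load('top0'),95+608/6-.4,135+232/6-.4,.04)))
cv2.imwrite('pics/s11c.png',cv2.resize(s['color'][100:260,260:430,::-1],None,fx=4,fy=4,interpolation=2))
"
```

```text
6.3833 [-1.042e+02  1.000e-01  1.798e+02] [-0.25587874 -0.65642355  0.4314594 ] 0.587241953584465
[-123.3    2.5   40. ]
```

View pics/w11.png

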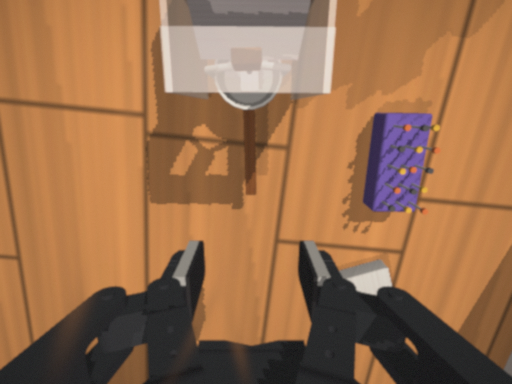

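View pics/s11c.png

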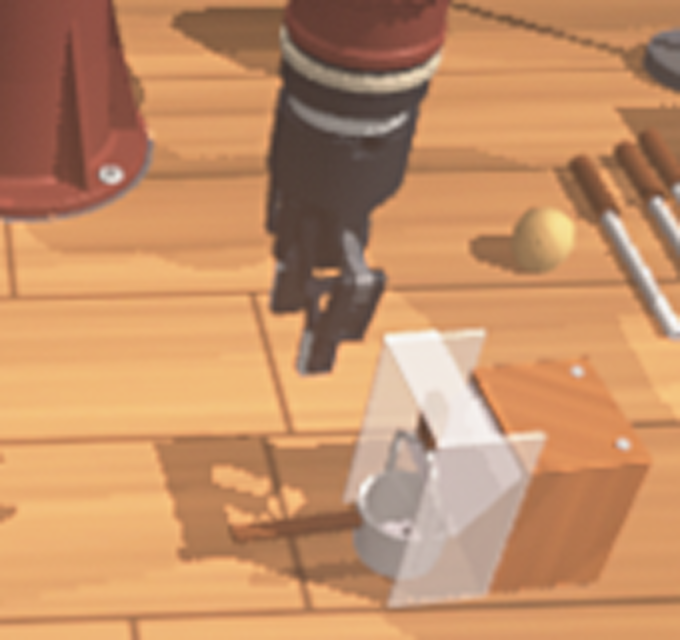

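```bash
python3 -c "
from h import *
w=load('w11')
for q in [(250,194),(245,190),(256,190),(245,125),(255,125)]: print(inv(ray(w,*q,.04)))
plan(st(-102,0,60),Y,4)
"
```

```text
[-124.2    0.4   40. ]
[-119.6    5.9   40. ]
[-119.6   -6.3   40. ]
[-49.5   5.5  40. ]
[-49.5  -4.8  40. ]
from [0.5339 0.1313 0.1798] [ 1.7998e+02 -2.0000e-02  9.5700e+01] t 6.3833 F [-0.26 -0.66  0.43] g 0.587241953584465
[0.5, 0.0, 30.0] [0.0001, -0.0001, 0.0004]
[0.5, 0.0, 30.0] [0.0001, -0.0001, 0.0004]
[0.5, 0.0, 30.0] [0.0001, -0.0001, 0.0004]
[0.5, 0.0, 30.0] [0.0001, -0.0001, 0.0004]
```

>>> move_arm([
  {"xyz":[0.5,0,35],"rot":[0,0,0],"gripper":45},
  {"xyz":[0.5,0,35],"rot":[0,0,0],"gripper":45},
  {"xyz":[0.5,0,35],"rot":[0,0,0],"gripper":45},
  {"xyz":[0.5,0,35],"rot":[0,0,0],"gripper":45},
  {"xyz":[0,0,30],"rot":[0,0,0],"gripper":45},
])

```text
t: 6.8
tool_pos: [0.5325, 0.1353, 0.0074]
orientation: [-3.141, -0.0, 1.674]
ft_force: [-0.6, 0.0, -0.5]
gripper_width: 0.529
```

```bash
python3 -c "
from h import *
w=snap('wrist','w12');s=snap('scene','s12'); a=arm.state();print(a['t'],inv(a['tool_pos']),a['ft_force'],a['gripper_width'])
i=cv2.resize(s['color'][150:280,280:410,::-1],(400,400),interpolation=2)
cv2.imwrite('pics/v12.png',np.hstack([i,cv2.resize(w['color'][:,60:444,::-1],(400,400))]))
"
```

```text
6.9 [-100.     4.7    4.5] [-1.1311471  -0.23126415 -0.62706731] 0.5263324899566701
```

View pics/v12.png

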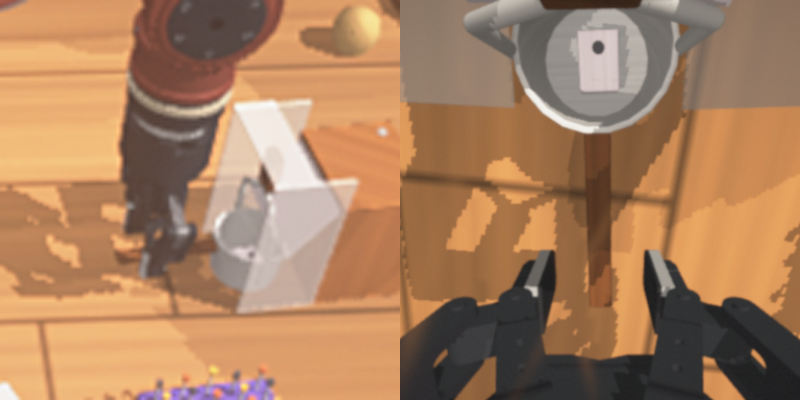

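>>> move_arm([
  {"xyz":[0,0,9],"rot":[0,0,0],"gripper":45},
  {"xyz":[0,0,7],"rot":[0,0,0],"gripper":45},
  {"xyz":[0,0,0],"rot":[0,0,0],"gripper":30},
  {"xyz":[0,0,0],"rot":[0,0,0],"gripper":20},
], force=25)

```text
t: 7.23
tool_pos: [0.5344, 0.1339, -0.005]
orientation: [3.14, 0.0, 1.672]
ft_force: [0.6, -0.0, 0.1]
gripper_width: 0.256
```

```bash
cat > v2.py <<'E'
from h import *
import sys
n=sys.argv[1]; b=[int(x) for x in sys.argv[2:6]] if len(sys.argv)>5 else [150,280,280,410]
w=snap('wrist','w'+n);s=snap('scene','s'+n); a=arm.state();print(a['t'],a['tool_pos'].round(4),np.degrees(a['orientation']).round(2),inv(a['tool_pos']),a['ft_force'].round(1),a['gripper_width'])
i=cv2.resize(s['color'][b[0]:b[1],b[2]:b[3],::-1],(400,400),interpolation=2)
cv2.imwrite('pics/v%s.png'%n,np.hstack([i,cv2.resize(w['color'][:,60:444,::-1],(400,400))]))
E
python3 v2.py 13
```

```text
7.3333 [ 0.5345  0.1337 -0.0049] [179.88   0.    95.79] [-101.9   -0.8   -4.9] [ 0.2  0.3 -0.2] 0.23757042176613735
```

View pics/v13.png

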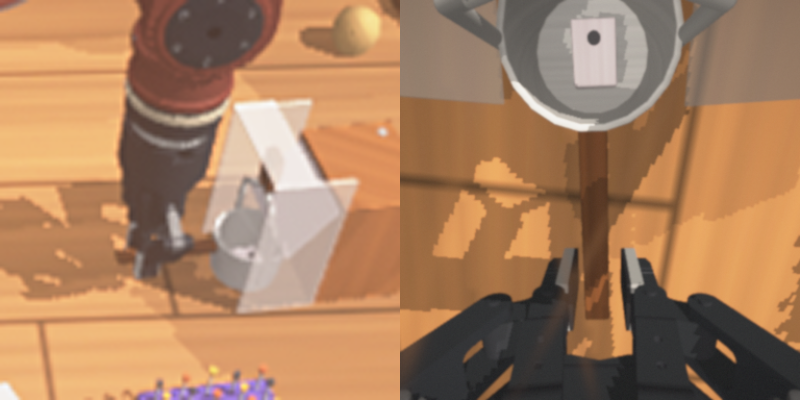

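```bash
python3 -c "
from h import *
w=load('w13')
# wrist px from view: u=60+ (x-400)*0.96, v=y*.96
for x,y in [(566,252),(566,260),(566,270),(627,252),(627,262),(627,280),(598,300),(598,260)]:
    print((x,y),inv(pt(w,60+(x-400)*.96,y*.96)))
"
```

```text
(566, 252) [-91.6  14.9  32.5]
(566, 260) [-91.6  14.1  40.8]
(566, 270) [-90.7  12.9  51.8]
(627, 252) [-91.1 -14.7  33.2]
(627, 262) [-90.6 -13.6  44.4]
(627, 280) [-92.4 -12.6  56.8]
(598, 300) [-114.2   -0.7   38.9]
(598, 260) [-92.   -0.6  39.9]
```

>>> move_arm([
  {"xyz":[0,-0.5,6],"rot":[0,0,0],"gripper":20},
  {"xyz":[0,0,6],"rot":[0,0,0],"gripper":20},
  {"xyz":[0,0,0],"rot":[0,0,0],"gripper":8},
  {"xyz":[0,0,0],"rot":[0,0,0],"gripper":8},
  {"xyz":[0,0,0],"rot":[0,0,0],"gripper":8},
], force=25)

```text
t: 7.75
tool_pos: [0.5326, 0.1336, -0.0186]
orientation: [-3.141, -0.0, 1.672]
ft_force: [-0.5, -0.4, -1.3]
gripper_width: 0.135
```

```bash
python3 v2.py 14
```

```text
7.85 [ 0.5329  0.1336 -0.0184] [-179.98    0.     95.79] [-101.8    0.9  -18.4] [-0.6  0.1 -1.7] 0.13662831045292664
```

View pics/v14.png

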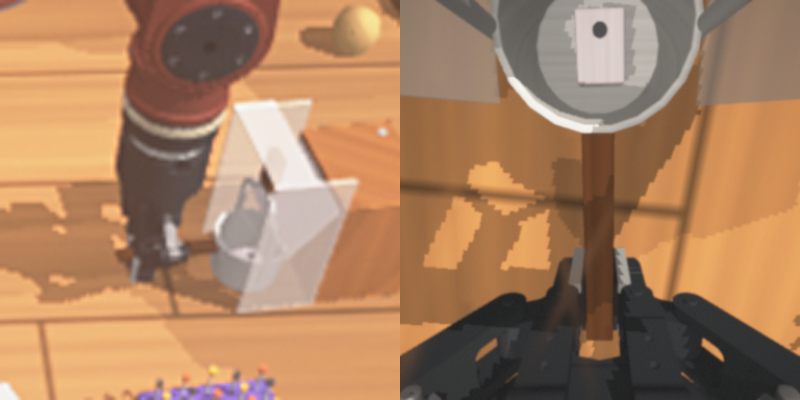

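>>> move_arm([
  {"xyz":[-3,0,0],"rot":[0,0,0],"gripper":8},
  {"xyz":[-6,0,0],"rot":[0,0,0],"gripper":8},
  {"xyz":[-9,0,0],"rot":[0,0,0],"gripper":8},
  {"xyz":[-12,0,0],"rot":[0,0,0],"gripper":8},
  {"xyz":[-12,0,0],"rot":[0,0,0],"gripper":8},
])

```text
t: 8.27
tool_pos: [0.5374, 0.0904, -0.0182]
orientation: [3.141, 0.0, 1.672]
ft_force: [0.2, -0.3, -1.7]
gripper_width: 0.136
```

```bash
python3 v2.py 15
```

```text
8.3667 [ 0.5377  0.0893 -0.0182] [1.7998e+02 5.0000e-02 9.5650e+01] [-146.3    0.4  -18.2] [-0.   0.2 -2.5] 0.1331459610289217
```

View pics/v15.png

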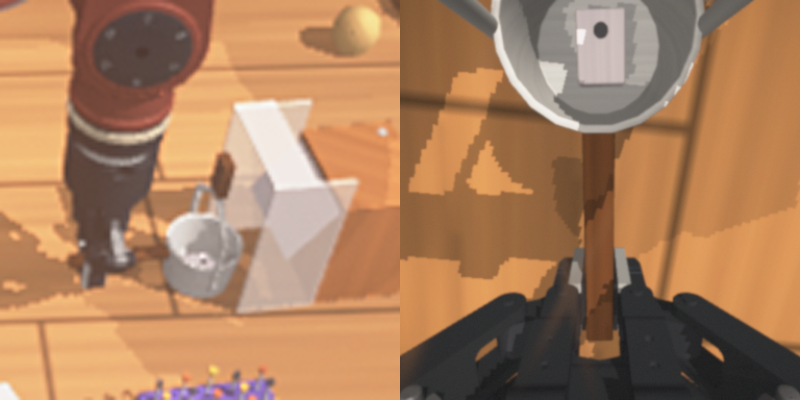

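>>> move_arm([
  {"xyz":[-10,0,0],"rot":[0,0,0],"gripper":8},
  {"xyz":[-12,0,0],"rot":[0,0,0],"gripper":8},
  {"xyz":[-12,0,0],"rot":[0,0,0],"gripper":8},
  {"xyz":[-12,0,0],"rot":[0,0,0],"gripper":8},
  {"xyz":[-12,0,0],"rot":[0,0,0],"gripper":8},
])

```text
t: 8.78
tool_pos: [0.5432, 0.0327, -0.0183]
orientation: [3.142, -0.0, 1.672]
ft_force: [0.3, 0.4, -0.9]
gripper_width: 0.138
```

>>> move_arm([
  {"xyz":[-12,0,0],"rot":[0,0,0],"gripper":8},
  {"xyz":[-10,0,0],"rot":[0,0,0],"gripper":8},
  {"xyz":[-6,0,0],"rot":[0,0,0],"gripper":8},
  {"xyz":[-3,0,0],"rot":[0,0,0],"gripper":8},
  {"xyz":[0,0,0],"rot":[0,0,0],"gripper":8},
])

```text
t: 9.2
tool_pos: [0.5464, 0.0026, -0.0183]
orientation: [3.141, 0.0, 1.671]
ft_force: [-0.0, -0.6, -1.5]
gripper_width: 0.138
```

>>> move_arm([
  {"xyz":[0,0,0],"rot":[0,0,0],"gripper":25},
  {"xyz":[0,0,0],"rot":[0,0,0],"gripper":40},
  {"xyz":[0,0,0],"rot":[0,0,0],"gripper":40},
])

```text
t: 9.45
tool_pos: [0.5463, 0.0038, -0.0181]
orientation: [3.141, -0.0, 1.672]
ft_force: [-1.3, -0.5, 0.2]
gripper_width: 0.473
```

```bash
python3 v2.py 16 130 290 220 380
```

```text
9.55 [ 0.5463  0.0037 -0.0182] [ 1.7998e+02 -1.0000e-02  9.5820e+01] [-2.324e+02  2.000e-01 -1.820e+01] [ 0.5  1.  -0. ] 0.46650874657487107
```

View pics/v16.png

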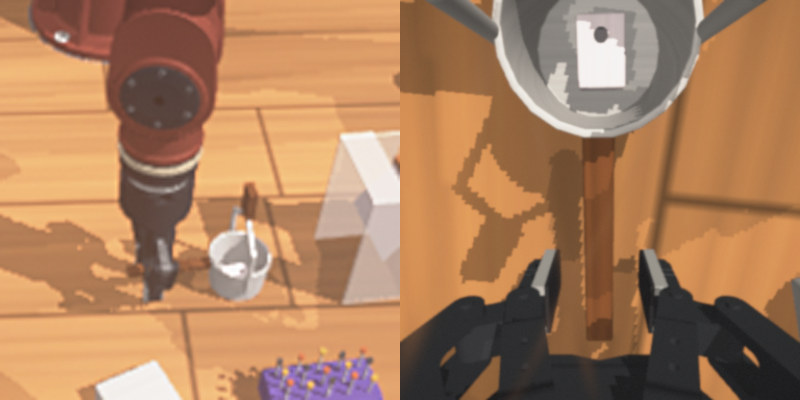

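>>> move_arm([
  {"xyz":[0,0,-25],"rot":[0,0,0],"gripper":50},
  {"xyz":[0,0,-40],"rot":[0,0,0],"gripper":50},
  {"xyz":[0,0,-40],"rot":[0,0,0],"gripper":50},
  {"xyz":[0,0,-40],"rot":[0,0,0],"gripper":50},
  {"xyz":[0,0,-40],"rot":[0,0,0],"gripper":50},
])

```text
t: 9.97
tool_pos: [0.5458, 0.0036, 0.1687]
orientation: [3.141, -0.0, 1.672]
ft_force: [0.9, -0.1, 0.2]
gripper_width: 0.583
```

>>> move_arm([
  {"xyz":[25,0,0],"rot":[0,0,0],"gripper":50},
  {"xyz":[25,0,0],"rot":[0,0,0],"gripper":50},
  {"xyz":[0,0,0],"rot":[0,0,0],"gripper":50},
])

```text
t: 10.22
tool_pos: [0.5412, 0.0562, 0.1679]
orientation: [3.14, -0.001, 1.674]
ft_force: [-0.8, 0.6, -0.4]
gripper_width: 0.589
```

```bash
python3 v2.py 17 130 290 220 380; python3 -c "
from h import *
snap('top','t17')
t=load('t17'); cv2.imwrite('pics/t17c.png',cv2.resize(t['color'][120:220,120:270,::-1],None,fx=5,fy=5,interpolation=2))"
```

```text
10.3167 [0.5411 0.0538 0.1667] [179.99   0.    95.9 ] [-182.     0.5  166.7] [ 0.5 -0.3 -0.3] 0.5841500955395561
```

View pics/w17.png

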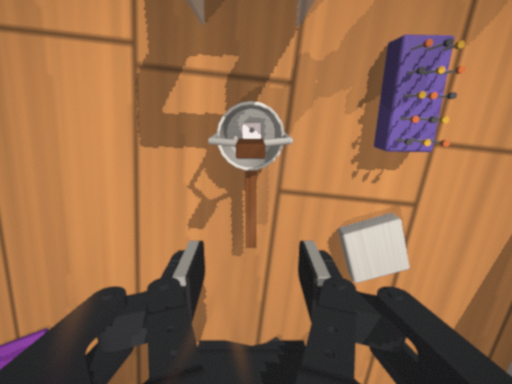

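View pics/t17c.png

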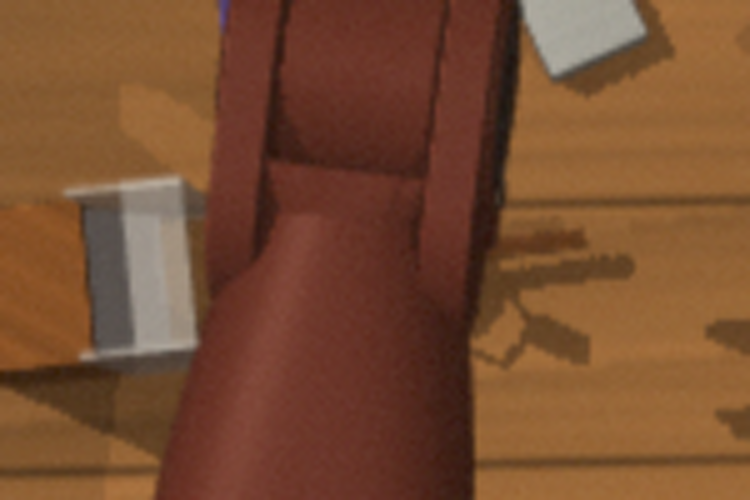

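```bash
python3 -c "
from h import *
w=load('w17'); cv2.imwrite('pics/w17c.png',cv2.resize(w['color'][85:265,190:310,::-1],None,fx=4,fy=4,interpolation=2))
m=cv2.cvtColor(w['color'],cv2.COLOR_RGB2HSV)
for v in range(134,164,2): print(v,[inv(pt(w,u,v)).tolist() for u in (240,250,260)])
for q in [(250,247)]: print(inv(ray(w,*q,.04)))
"
```

```text
134 [[-133.0, 12.1, 3.0], [-131.7, 0.7, 18.0], [-131.8, -10.1, 15.8]]
136 [[-135.3, 12.1, 2.6], [-133.9, 0.7, 17.1], [-133.8, -10.1, 17.4]]
138 [[-126.9, 8.4, 110.9], [-126.8, 0.7, 112.1], [-126.6, -7.0, 113.6]]
140 [[-126.7, 7.8, 127.5], [-126.8, 0.6, 126.8], [-126.7, -6.6, 126.6]]
142 [[-126.7, 7.4, 140.2], [-126.8, 0.6, 139.3], [-126.8, -6.2, 139.0]]
144 [[-127.6, 7.2, 144.7], [-127.4, 0.6, 145.6], [-127.3, -6.0, 146.3]]
146 [[-128.8, 7.2, 144.9], [-128.7, 0.6, 145.4], [-128.8, -6.0, 144.8]]
148 [[-129.9, 7.2, 146.9], [-130.1, 0.6, 144.8], [-130.0, -6.0, 145.8]]
150 [[-131.4, 7.2, 145.7], [-131.4, 0.6, 145.6], [-131.3, -6.1, 145.4]]
152 [[-132.8, 7.2, 145.1], [-132.7, 0.6, 145.6], [-132.6, -6.1, 145.5]]
154 [[-134.0, 7.2, 146.0], [-133.9, 0.6, 146.2], [-134.0, -6.1, 145.5]]
156 [[-135.2, 7.2, 146.6], [-135.4, 0.6, 145.3], [-135.2, -6.1, 146.1]]
158 [[-157.5, 11.6, 19.9], [-159.1, 0.6, 9.6], [-157.7, -10.5, 18.1]]
160 [[-158.4, 11.4, 27.4], [-159.9, 0.6, 18.4], [-158.7, -10.3, 25.3]]
162 [[-159.4, 11.1, 34.2], [-160.7, 0.6, 26.4], [-159.5, -10.1, 32.8]]
[-255.6    0.    40. ]
```

View pics/w17c.png

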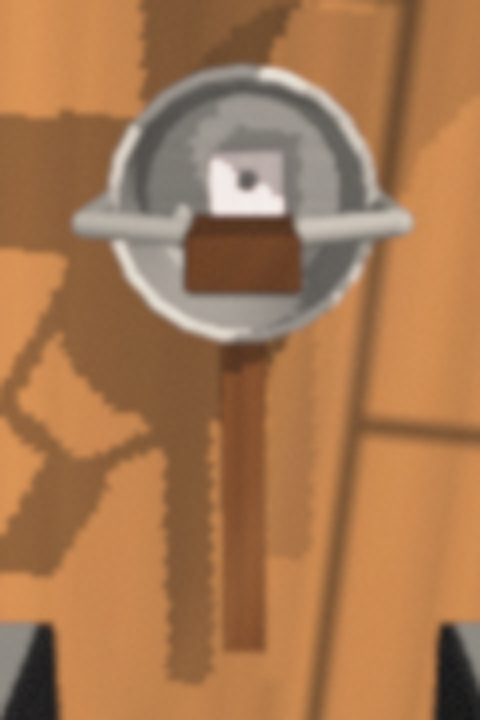

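>>> move_arm([
  {"xyz":[25,0,0],"rot":[0,0,0],"gripper":50},
  {"xyz":[25.5,0,0],"rot":[0,0,0],"gripper":50},
  {"xyz":[0,0,20],"rot":[0,0,0],"gripper":50},
  {"xyz":[0,0,20],"rot":[0,0,0],"gripper":50},
  {"xyz":[0,0,0],"rot":[0,0,0],"gripper":50},
])

```text
t: 10.78
tool_pos: [0.5339, 0.103, 0.1225]
orientation: [-3.136, -0.001, 1.672]
ft_force: [-1.2, -1.0, -1.2]
gripper_width: 0.589
```

```bash
python3 v2.py 18 130 260 260 390
```

```text
10.8833 [0.5355 0.1026 0.1262] [-1.7989e+02 -1.0000e-02  9.5740e+01] [-132.9    1.3  126.2] [0.1 0.2 0.3] 0.5879242883183002
```

View pics/v18.png

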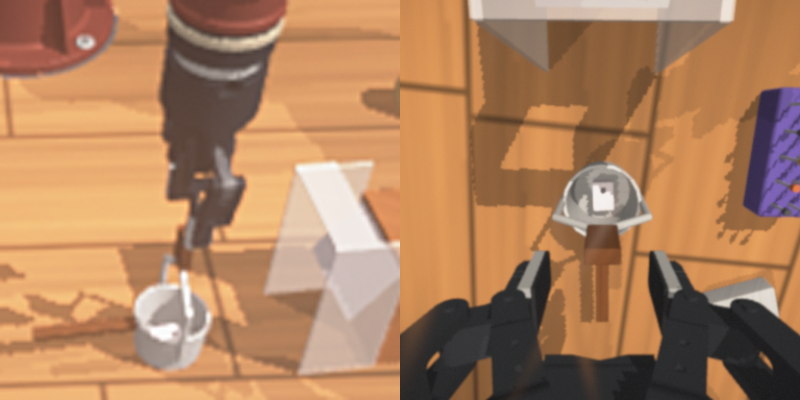

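>>> move_arm([
  {"xyz":[1,0,14],"rot":[0,0,0],"gripper":50},
  {"xyz":[0.5,0,14],"rot":[0,0,0],"gripper":50},
  {"xyz":[0,0,12],"rot":[0,0,0],"gripper":50},
  {"xyz":[0,0,8],"rot":[0,0,0],"gripper":45},
  {"xyz":[0,0,0],"rot":[0,0,0],"gripper":35},
], force=40)

```text
t: 11.3
tool_pos: [0.5352, 0.1044, 0.0774]
orientation: [-3.14, -0.0, 1.671]
ft_force: [-0.1, 0.2, -0.6]
gripper_width: 0.414
```

```bash
python3 v2.py 19 150 250 270 370; python3 -c "
from h import *
w=load('w19')
for x,y in [(560,262),(640,262),(600,240),(600,250),(600,260),(600,270)]: print(inv(pt(w,60+(x-400)*.96,y*.96)))"
```

```text
11.4 [0.5361 0.1045 0.0792] [179.99  -0.    95.77] [-131.     0.5   79.2] [1.2 0.4 0.5] 0.4141747692040063
[-120.8   18.5  125.6]
[-120.3  -17.6  126.3]
[-159.6   -0.    11.6]
[-160.4    0.    29.5]
[-127.1    0.3  111.3]
[-126.8    0.3  121.9]
```

View pics/v19.png

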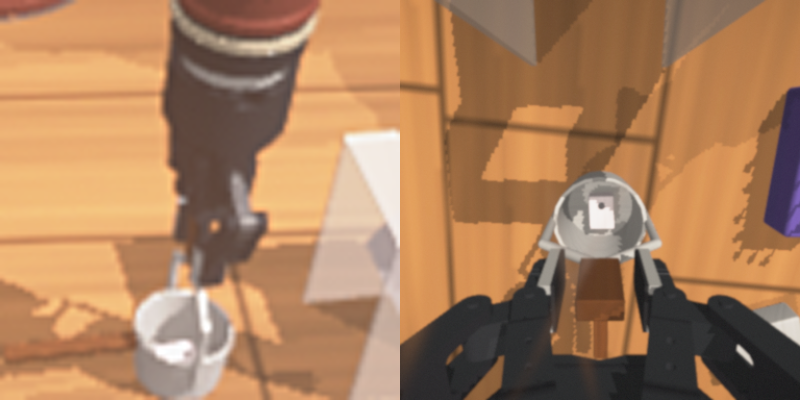

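>>> move_arm([
  {"xyz":[0,0,3],"rot":[0,0,0],"gripper":30},
  {"xyz":[0,0,0],"rot":[0,0,0],"gripper":15},
  {"xyz":[0,0,0],"rot":[0,0,0],"gripper":15},
  {"xyz":[0,0,0],"rot":[0,0,0],"gripper":12},
  {"xyz":[0,0,0],"rot":[0,0,0],"gripper":12},
], force=50)

```text
t: 11.82
tool_pos: [0.5361, 0.1047, 0.0761]
orientation: [3.141, 0.0, 1.672]
ft_force: [-1.6, -0.2, 2.8]
gripper_width: 0.226
```

>>> move_arm([
  {"xyz":[0,0,-5],"rot":[0,0,0],"gripper":12},
  {"xyz":[0,0,-10],"rot":[0,0,0],"gripper":12},
  {"xyz":[0,0,-15],"rot":[0,0,0],"gripper":12},
  {"xyz":[0,0,-10],"rot":[0,0,0],"gripper":12},
  {"xyz":[0,0,0],"rot":[0,0,0],"gripper":12},
])

```text
t: 12.23
tool_pos: [0.5375, 0.1047, 0.1188]
orientation: [3.138, 0.0, 1.672]
ft_force: [-0.0, -0.1, -1.7]
gripper_width: 0.224
```

```bash
python3 v2.py 20 130 250 260 380
```

```text
12.3333 [0.5364 0.1047 0.1162] [179.94   0.    95.79] [-130.9    0.2  116.2] [-0.5 -1.4 -2.3] 0.22513540287368886
```

View pics/v20.png

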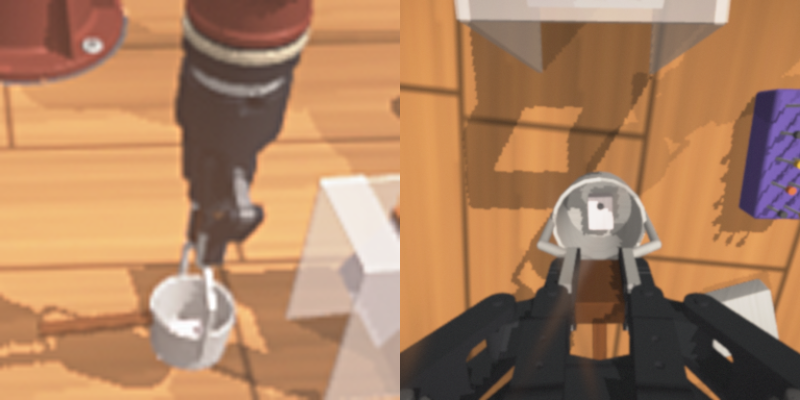

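```bash
python3 -c "
from h import *
plan([.42,-.30,.226],42.5,22)" | awk 'NR<2||NR%3==2'
```

```text
from [0.5364 0.1047 0.1162] [179.94   0.    95.79] t 12.3333 F [-0.46 -1.44 -2.35] g 0.22513540287368886
[-17.8, -7.1, -5.0] [0.0, -0.0, 0.0423]
[-18.5, -4.8, -5.0] [0.0, -0.0, 0.0423]
[-19.0, -2.4, -5.0] [0.0, -0.0, 0.0423]
[-19.1, -0.0, -5.0] [0.0, -0.0, 0.0423]
[-19.0, 2.4, -5.0] [0.0, -0.0, 0.0423]
[-18.5, 4.8, -5.0] [0.0, -0.0, 0.0423]
[-17.8, 7.1, -5.0] [0.0, -0.0, 0.0423]
[-16.7, 9.3, -5.0] [0.0, -0.0, 0.0423]
```

>>> move_arm([
  {"xyz":[-6,-2,-8],"rot":[0,0,0.02],"gripper":12},
  {"xyz":[-12,-5,-8],"rot":[0,0,0.04],"gripper":12},
  {"xyz":[-18,-7,-8],"rot":[0,0,0.04],"gripper":12},
  {"xyz":[-18,-6,-8],"rot":[0,0,0.04],"gripper":12},
  {"xyz":[-18.5,-5,-8],"rot":[0,0,0.04],"gripper":12},
])

```text
t: 12.75
tool_pos: [0.5117, 0.0301, 0.1564]
orientation: [-3.141, 0.0, 1.488]
ft_force: [1.0, -0.1, -1.9]
gripper_width: 0.225
```

>>> move_arm([
  {"xyz":[-18.5,-4.5,-8],"rot":[0,0,0.042],"gripper":12},
  {"xyz":[-19,-3.5,-8],"rot":[0,0,0.042],"gripper":12},
  {"xyz":[-19,-2.5,-8],"rot":[0,0,0.042],"gripper":12},
  {"xyz":[-19,-1.5,-8],"rot":[0,0,0.042],"gripper":12},
  {"xyz":[-19,-1,-8],"rot":[0,0,0.042],"gripper":12},
])

```text
t: 13.17
tool_pos: [0.4834, -0.0614, 0.1965]
orientation: [3.141, 0.0, 1.277]
ft_force: [0.1, -0.9, -2.4]
gripper_width: 0.222
```

```bash
python3 -c "
from h import *
plan([.41,-.31,.226],42.5,14)" | awk 'NR<2||NR%3==2'; python3 v2.py 21 70 320 80 330
```

```text
from [ 0.4834 -0.0614  0.1965] [1.7999e+02 1.0000e-02 7.3150e+01] t 13.1667 F [ 0.1  -0.89 -2.44] g 0.22231347014949757
[-18.5, 0.1, -2.1] [0.0, 0.0, 0.0382]
[-18.4, 2.2, -2.1] [0.0, 0.0, 0.0382]
[-18.0, 4.3, -2.1] [0.0, 0.0, 0.0382]
[-17.4, 6.4, -2.1] [0.0, 0.0, 0.0382]
[-16.5, 8.3, -2.1] [0.0, 0.0, 0.0382]
13.2667 [ 0.4839 -0.0628  0.1974] [1.7988e+02 7.0000e-02 7.3060e+01] [-292.5   68.8  197.4] [-0.1 -0.7 -2.4] 0.22562856387180577
```

View pics/v21.png

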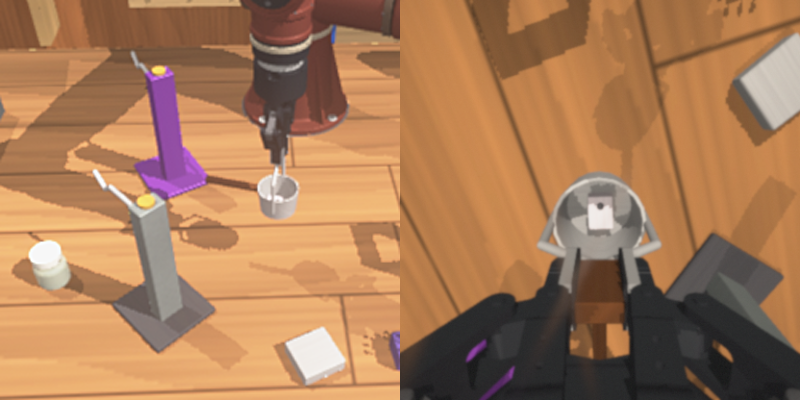

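>>> move_arm([
  {"xyz":[-18.5,0,-3],"rot":[0,0,0.038],"gripper":12},
  {"xyz":[-18.5,1,-3],"rot":[0,0,0.038],"gripper":12},
  {"xyz":[-18.5,1.5,-3],"rot":[0,0,0.038],"gripper":12},
  {"xyz":[-18.5,2,-3],"rot":[0,0,0.038],"gripper":12},
  {"xyz":[-18.5,3,-3],"rot":[0,0,0.038],"gripper":12},
])

```text
t: 13.68
tool_pos: [0.4575, -0.1496, 0.2108]
orientation: [-3.141, -0.0, 1.089]
ft_force: [0.7, -0.5, -2.8]
gripper_width: 0.224
```

>>> move_arm([
  {"xyz":[-18,3.5,-3],"rot":[0,0,0.038],"gripper":12},
  {"xyz":[-18,4.5,-3],"rot":[0,0,0.038],"gripper":12},
  {"xyz":[-18,5,-3],"rot":[0,0,0.038],"gripper":12},
  {"xyz":[-17.5,6,-3],"rot":[0,0,0.038],"gripper":12},
  {"xyz":[-17,6.5,-3],"rot":[0,0,0.038],"gripper":12},
])

```text
t: 14.1
tool_pos: [0.4325, -0.2385, 0.2258]
orientation: [-3.141, -0.0, 0.899]
ft_force: [0.6, 1.1, -2.4]
gripper_width: 0.223
```

```bash
python3 v2.py 22 70 320 80 330; python3 -c "
from h import *
plan([.455,-.39,.226],42.5,8)"
```

```text
14.2 [ 0.4324 -0.2399  0.2259] [1.7998e+02 3.0000e-02 5.1390e+01] [-463.7  137.3  225.9] [-0.2  0.3 -1.9] 0.22986188323380372
from [ 0.4324 -0.2399  0.2259] [1.7998e+02 3.0000e-02 5.1390e+01] t 14.2 F [-0.2   0.28 -1.93] g 0.22986188323380372
[-12.9, 13.9, -0.0] [0.0, 0.0001, 0.0194]
[-12.6, 14.2, -0.0] [0.0, 0.0001, 0.0194]
[-12.4, 14.4, -0.0] [0.0, 0.0001, 0.0194]
[-12.1, 14.6, -0.0] [0.0, 0.0001, 0.0194]
[-11.8, 14.9, -0.0] [0.0, 0.0001, 0.0194]
[-11.5, 15.1, -0.0] [0.0, 0.0001, 0.0194]
[-11.2, 15.3, -0.0] [0.0, 0.0001, 0.0194]
[-10.9, 15.5, -0.0] [0.0, 0.0001, 0.0194]
```

View pics/v22.png

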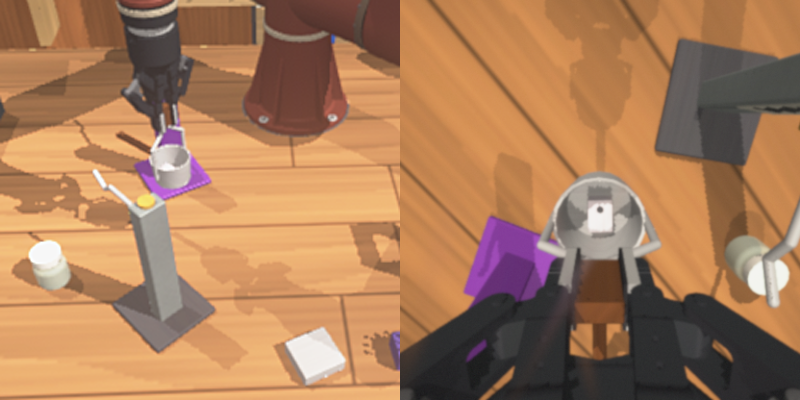

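>>> move_arm([
  {"xyz":[-14,8,-1],"rot":[0,0,0.02],"gripper":12},
  {"xyz":[-20,12,-1],"rot":[0,0,0.02],"gripper":12},
  {"xyz":[-20,13,0],"rot":[0,0,0.02],"gripper":12},
  {"xyz":[-18,14,0],"rot":[0,0,0.02],"gripper":12},
  {"xyz":[-14,16,0],"rot":[0,0,0.02],"gripper":12},
])

```text
t: 14.62
tool_pos: [0.4243, -0.3449, 0.2277]
orientation: [-3.141, -0.0, 0.8]
ft_force: [0.6, 0.1, -2.1]
gripper_width: 0.227
```

```bash
python3 v2.py 23 70 320 80 330; python3 -c "
from h import *
plan([.455,-.39,.226],42.5,5)"
```

```text
14.7167 [ 0.4244 -0.3462  0.2269] [-1.7996e+02  1.0000e-02  4.5770e+01] [-568.7  155.6  226.9] [-0.8 -0.  -2.5] 0.22634710098983973
from [ 0.4244 -0.3462  0.2269] [-1.7996e+02  1.0000e-02  4.5770e+01] t 14.7167 F [-0.83 -0.05 -2.45] g 0.22634710098983973
[-2.0, 10.5, 0.2] [-0.0001, 0.0, 0.0114]
[-1.9, 10.5, 0.2] [-0.0001, 0.0, 0.0114]
[-1.8, 10.5, 0.2] [-0.0001, 0.0, 0.0114]
[-1.7, 10.6, 0.2] [-0.0001, 0.0, 0.0114]
[-1.5, 10.6, 0.2] [-0.0001, 0.0, 0.0114]
```

View pics/w23.png

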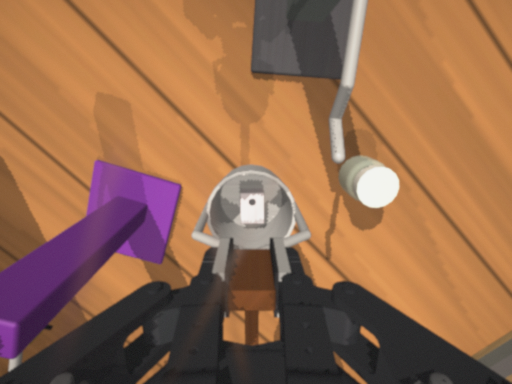

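```bash
cat > hk.py <<'E'
from h import *
import sys
w=load(sys.argv[1]); 
cv2.imwrite('pics/hkc.png',cv2.resize(w['color'][0:180,220:380,::-1],None,fx=3.3,fy=3.3,interpolation=2))
E
python3 hk.py w23
python3 - <<'E'
from h import *
w=load('w23')
for v in range(4,164,8):
    r=w['color'][v,320:375].astype(int)
    p=[pt(w,u,v) for u in range(320,375)]
    z=np.array([q[2] for q in p]); m=(z>.18)&(z<.26)
    if m.sum(): 
        k=np.where(m)[0]; q=np.mean([p[i] for i in k],0); print(v,320+k.min(),320+k.max(),q.round(4), z[m].max().round(4))
E
```

```text
4 352 367 [ 0.5569 -0.2933  0.2178] 0.22
12 351 365 [ 0.5541 -0.2957  0.2175] 0.2194
20 350 364 [ 0.5513 -0.2984  0.2176] 0.2193
28 349 363 [ 0.5483 -0.3011  0.218 ] 0.2197
36 348 361 [ 0.5453 -0.3037  0.2179] 0.2194
44 347 360 [ 0.5423 -0.3064  0.2181] 0.2199
52 345 359 [ 0.5394 -0.3091  0.2175] 0.2191
60 344 358 [ 0.5363 -0.3119  0.2177] 0.2197
68 343 356 [ 0.533  -0.3146  0.2182] 0.2197
76 342 355 [ 0.5299 -0.3175  0.2182] 0.2194
84 340 354 [ 0.5267 -0.3204  0.2178] 0.2206
92 338 351 [ 0.5235 -0.3232  0.2153] 0.2171
100 335 348 [ 0.5202 -0.3262  0.2119] 0.2142
108 332 345 [ 0.5166 -0.3293  0.2082] 0.2102
116 330 342 [ 0.513  -0.3326  0.2045] 0.2059
124 330 341 [ 0.5093 -0.3358  0.2071] 0.2083
132 330 342 [ 0.5057 -0.3388  0.2114] 0.2128
140 331 343 [ 0.5024 -0.342   0.2155] 0.2174
148 331 344 [ 0.499  -0.3449  0.2196] 0.2215
156 332 344 [ 0.4959 -0.3479  0.2229] 0.2242
```

View pics/hkc.png

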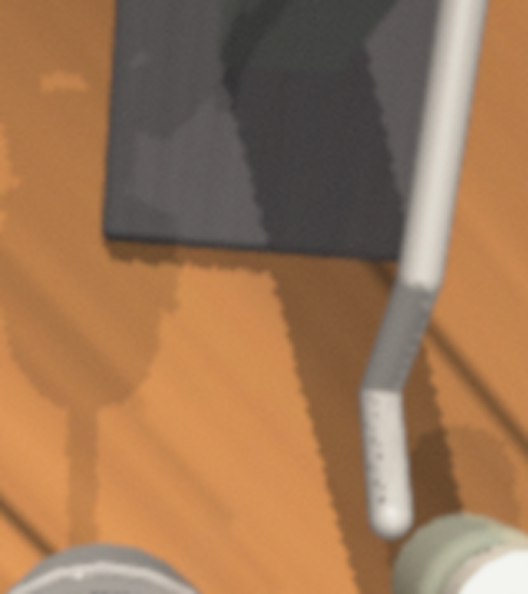

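```bash
python3 -c "
from h import *
plan([.463,-.3775,.222],42,5)"
```

```text
from [ 0.4244 -0.3462  0.2269] [-1.7996e+02  1.0000e-02  4.5770e+01] t 14.7167 F [-0.83 -0.05 -2.45] g 0.22634710098983973
[0.9, 9.9, 1.0] [-0.0001, 0.0, 0.0131]
[1.0, 9.9, 1.0] [-0.0001, 0.0, 0.0131]
[1.1, 9.9, 1.0] [-0.0001, 0.0, 0.0131]
[1.3, 9.9, 1.0] [-0.0001, 0.0, 0.0131]
[1.4, 9.8, 1.0] [-0.0001, 0.0, 0.0131]
```

>>> move_arm([
  {"xyz":[1,8,0],"rot":[0,0,0.013],"gripper":12},
  {"xyz":[1,12,0],"rot":[0,0,0.013],"gripper":12},
  {"xyz":[1,12,0],"rot":[0,0,0.013],"gripper":12},
  {"xyz":[1,11,0],"rot":[0,0,0.013],"gripper":12},
  {"xyz":[1.5,6,0],"rot":[0,0,0.013],"gripper":12},
])

```text
t: 15.13
tool_pos: [0.4643, -0.375, 0.2275]
orientation: [-3.141, -0.0, 0.737]
ft_force: [0.6, 0.6, -2.4]
gripper_width: 0.225
```

```bash
python3 v2.py 24 90 290 60 260
python3 - <<'E'
from h import *
w=load('w24')
plan([.463,-.3775,.222],42,5)
for v in range(4,250,8):
    p=[pt(w,u,v) for u in range(200,300)]
    z=np.array([q[2] for q in p]); m=(z>.195)&(z<.24)
    if m.sum()>3: 
        k=np.where(m)[0]; q=np.mean([p[i] for i in k],0); print(v,200+k.min(),200+k.max(),q.round(4), z[m].max().round(4))
E
```

```text
15.2333 [ 0.464  -0.3748  0.2273] [-1.7996e+02 -2.0000e-02  4.2240e+01] [-601.   119.1  227.3] [-0.3  0.5 -2.6] 0.22433937527699185
from [ 0.464  -0.3748  0.2273] [-1.7996e+02 -2.0000e-02  4.2240e+01] t 15.2333 F [-0.32  0.51 -2.64] g 0.22433937527699185
[-0.5, 0.3, 1.1] [-0.0001, -0.0001, 0.0008]
[-0.5, 0.3, 1.1] [-0.0001, -0.0001, 0.0008]
[-0.5, 0.3, 1.1] [-0.0001, -0.0001, 0.0008]
[-0.5, 0.3, 1.1] [-0.0001, -0.0001, 0.0008]
[-0.5, 0.3, 1.1] [-0.0001, -0.0001, 0.0008]
4 248 262 [ 0.5619 -0.2901  0.2176] 0.2185
12 248 262 [ 0.559  -0.2927  0.2179] 0.22
20 248 261 [ 0.556  -0.295   0.2178] 0.2191
28 248 261 [ 0.5531 -0.2977  0.2181] 0.2197
36 248 261 [ 0.5502 -0.3004  0.2182] 0.2205
44 248 261 [ 0.5472 -0.3031  0.218 ] 0.2198
52 248 261 [ 0.5443 -0.3058  0.2179] 0.2195
60 248 261 [ 0.5412 -0.3086  0.2181] 0.2198
68 248 261 [ 0.5381 -0.3114  0.2181] 0.2195
76 248 261 [ 0.535  -0.3143  0.218 ] 0.2193
84 248 261 [ 0.5318 -0.3172  0.218 ] 0.2203
92 248 260 [ 0.5283 -0.3198  0.2182] 0.2194
100 248 260 [ 0.5251 -0.3229  0.2168] 0.2186
108 248 260 [ 0.5218 -0.326   0.2132] 0.2157
116 248 260 [ 0.5183 -0.3293  0.2095] 0.2111
124 248 259 [ 0.5144 -0.3325  0.206 ] 0.208
132 248 259 [ 0.5106 -0.3359  0.2063] 0.2079
140 248 259 [ 0.5072 -0.339   0.2108] 0.2122
148 248 259 [ 0.5038 -0.342   0.2144] 0.2159
156 248 259 [ 0.5006 -0.3449  0.219 ] 0.221
164 248 260 [ 0.4975 -0.3481  0.2225] 0.2241
172 236 266 [ 0.4892 -0.3537  0.1995] 0.2215
180 223 280 [ 0.4851 -0.359   0.196 ] 0.1969
188 214 288 [ 0.4799 -0.3619  0.1962] 0.1974
196 210 293 [ 0.4755 -0.3662  0.1961] 0.197
204 207 295 [ 0.4656 -0.3645  0.196 ] 0.1971
212 202 299 [ 0.4648 -0.3721  0.1975] 0.1991
220 200 299 [ 0.4618 -0.3729  0.2065] 0.2155
228 200 299 [ 0.4533 -0.3717  0.2079] 0.2263
236 200 299 [ 0.4577 -0.3721  0.228 ] 0.24
```

View pics/v24.png

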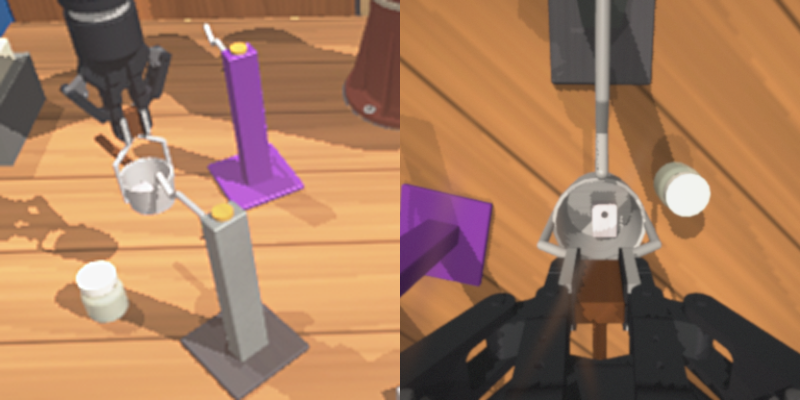

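>>> move_arm([
  {"xyz":[4,1,2],"rot":[0,0,0.004],"gripper":12},
  {"xyz":[8,1,2],"rot":[0,0,0],"gripper":12},
  {"xyz":[10,0,1],"rot":[0,0,0],"gripper":12},
  {"xyz":[10,0,0],"rot":[0,0,0],"gripper":12},
  {"xyz":[6,0,0],"rot":[0,0,0],"gripper":12},
])

```text
t: 15.65
tool_pos: [0.4938, -0.3499, 0.2227]
orientation: [-3.141, -0.001, 0.734]
ft_force: [0.1, -0.2, -2.0]
gripper_width: 0.227
```

```bash
python3 v2.py 25 110 230 80 200
```

```text
15.75 [ 0.4937 -0.3502  0.2228] [ 1.7999e+02 -2.0000e-02  4.2090e+01] [-579.5   87.   222.8] [-0.4 -0.1 -2.7] 0.2237358507543495
```

View pics/v25.png

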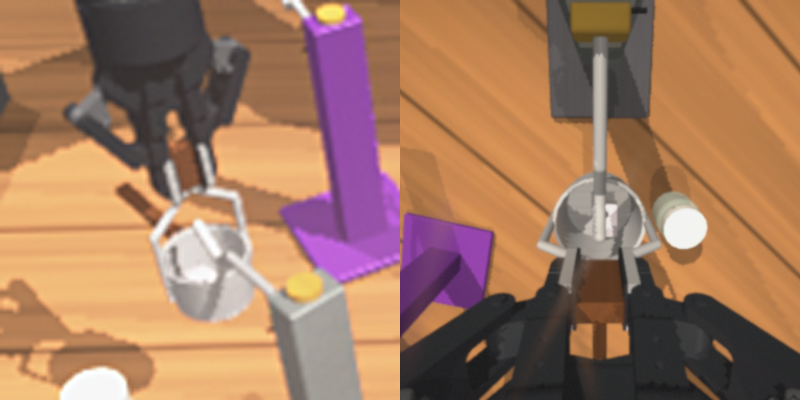

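>>> move_arm([
  {"xyz":[8,0,0],"rot":[0,0,0],"gripper":12},
  {"xyz":[9,0,0],"rot":[0,0,0],"gripper":12},
  {"xyz":[6,0,0],"rot":[0,0,0],"gripper":12},
  {"xyz":[2,0,5],"rot":[0,0,0],"gripper":12},
  {"xyz":[0,0,5],"rot":[0,0,0],"gripper":12},
])

```text
t: 16.17
tool_pos: [0.512, -0.3344, 0.2125]
orientation: [3.141, -0.0, 0.734]
ft_force: [-0.6, -0.2, -2.1]
gripper_width: 0.226
```

```bash
python3 v2.py 26 110 230 80 200; python3 -c "
from h import *
d=arm.state()['tool_pos']; c,s=np.cos(np.radians(42)),np.sin(np.radians(42)); e=np.array([.5125,-.3342])-d[:2]; print(e@[c,s],e@[s,-c])"
```

```text
16.2667 [ 0.5109 -0.3343  0.2112] [-1.7989e+02  1.0000e-02  4.1990e+01] [-565.4   68.4  211.2] [-0.1 -0.1 -3.2] 0.23022445044617856
0.001269697585693895 0.0009461568489369681
```

View pics/v26.png

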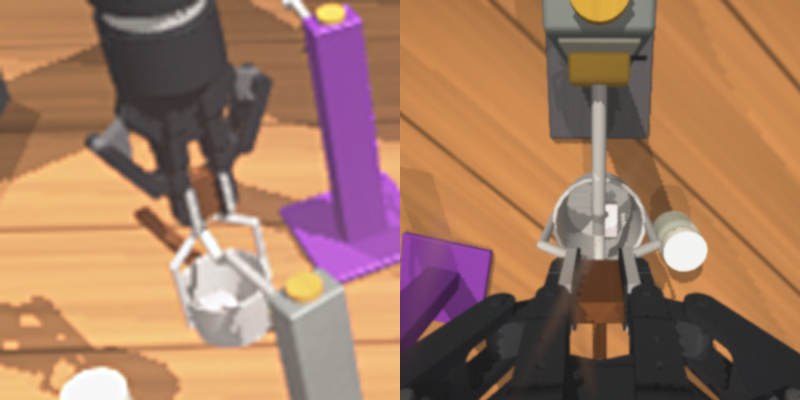

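>>> move_arm([
  {"xyz":[0.5,0.5,7],"rot":[0,0,0],"gripper":12},
  {"xyz":[0.5,0,7],"rot":[0,0,0],"gripper":12},
  {"xyz":[0,0,7],"rot":[0,0,0],"gripper":12},
  {"xyz":[0,0,5],"rot":[0,0,0],"gripper":12},
  {"xyz":[0,0,3],"rot":[0,0,0],"gripper":12},
])

```text
t: 16.68
tool_pos: [0.512, -0.3342, 0.1823]
orientation: [-3.14, -0.0, 0.733]
ft_force: [-0.1, 0.0, -3.0]
gripper_width: 0.224
```

```bash
python3 v2.py 27 120 220 90 190
```

```text
16.7833 [ 0.5121 -0.3342  0.1828] [-179.93   -0.     41.98] [-565.3   67.2  182.8] [ 0.1 -0.1 -1.7] 0.22849446528170966
```

View pics/v27.png

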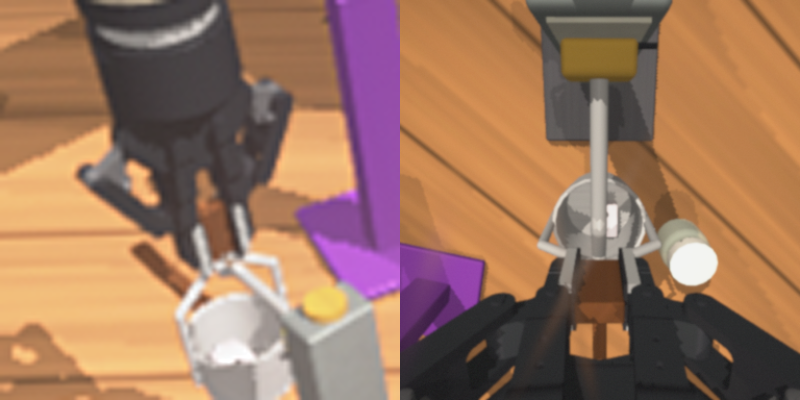

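>>> move_arm([
  {"xyz":[0,0,3],"rot":[0,0,0],"gripper":12},
  {"xyz":[0,0,3],"rot":[0,0,0],"gripper":12},
  {"xyz":[0,0,3],"rot":[0,0,0],"gripper":12},
  {"xyz":[0,0,3],"rot":[0,0,0],"gripper":12},
  {"xyz":[0,0,3],"rot":[0,0,0],"gripper":12},
])

```text
t: 17.2
tool_pos: [0.5125, -0.3344, 0.1685]
orientation: [3.141, -0.0, 0.733]
ft_force: [-0.2, 0.7, -1.7]
gripper_width: 0.232
```

>>> move_arm([
  {"xyz":[0,0,2],"rot":[0,0,0],"gripper":12},
  {"xyz":[0,0,2],"rot":[0,0,0],"gripper":12},
  {"xyz":[0,0,2],"rot":[0,0,0],"gripper":12},
  {"xyz":[0,0,0],"rot":[0,0,0],"gripper":12},
  {"xyz":[0,0,0],"rot":[0,0,0],"gripper":12},
])

```text
t: 17.62
tool_pos: [0.5124, -0.3343, 0.1627]
orientation: [-3.142, -0.0, 0.733]
ft_force: [-0.2, 1.3, -0.7]
gripper_width: 0.225
```

```bash
python3 v2.py 28 120 220 90 190;python3 v2.py 28 120 220 90 190
python3 - <<'E'
from h import *
w=load('w28')
for v in range(80,200,10):
    p=[pt(w,u,v) for u in range(235,275)]
    z=np.array([q[2] for q in p]); m=(z>.16)&(z<.24); print(v,z[m].max().round(4) if m.any() else None)
E
```

```text
17.7167 [ 0.5125 -0.3343  0.1628] [-1.800e+02 -1.000e-02  4.199e+01] [-565.5   66.8  162.8] [-0.6  1.3  0. ] 0.2252509947857078
17.8167 [ 0.5125 -0.3343  0.1628] [-1.800e+02 -1.000e-02  4.199e+01] [-565.5   66.9  162.8] [-0.2  1.6 -1.2] 0.22855248444562612
80 0.2031
90 0.2028
100 0.2033
110 0.2028
120 0.2031
130 0.2031
140 0.2029
150 0.2033
160 0.203
170 0.2034
180 0.2027
190 0.2029
```

View pics/v28.png

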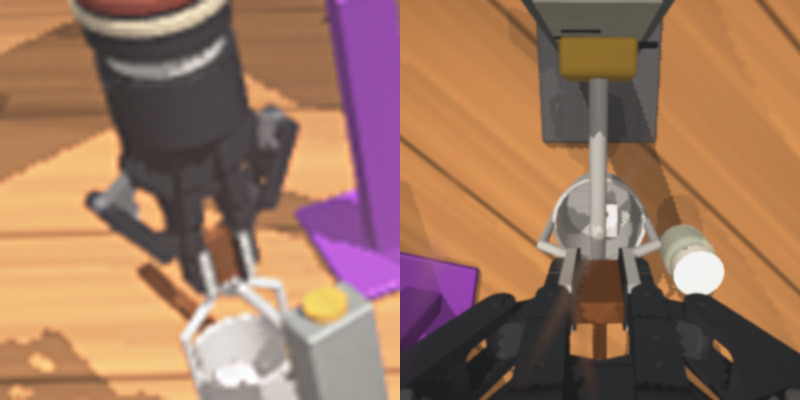

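>>> move_arm([
  {"xyz":[0,0,2],"rot":[0,0,0],"gripper":12},
  {"xyz":[0,0,2],"rot":[0,0,0],"gripper":12},
  {"xyz":[0,0,2],"rot":[0,0,0],"gripper":12},
  {"xyz":[0,0,1],"rot":[0,0,0],"gripper":12},
  {"xyz":[0,0,0],"rot":[0,0,0],"gripper":12},
])

```text
t: 18.23
tool_pos: [0.5124, -0.3343, 0.1553]
orientation: [-3.141, -0.0, 0.733]
ft_force: [-0.1, 1.9, 0.5]
gripper_width: 0.225
```

```bash
cat > dip.py <<'E'
from h import *
F=[]
for i in range(6):
    w=arm.get_image('wrist'); F.append(arm.state()['ft_force'])
print(np.mean(F,0).round(2),arm.state()['tool_pos'],arm.state()['t'])
np.savez('pics/wd.npz',**w)
zz=[]
for v in range(80,190,10):
    z=np.array([pt(w,u,v)[2] for u in range(235,275)]); m=(z>.15)&(z<.24)
    if m.any(): zz.append(z[m].max())
print('wire top',np.round(zz,4))
E
python3 dip.py
```

```text
[-0.17  1.86 -0.03] [ 0.51246492 -0.33441073  0.15577796] 18.5333
wire top [0.1958 0.1957 0.1961 0.1957 0.1961 0.1958 0.1957 0.196  0.1956 0.1955
 0.1959]
```

>>> move_arm([
  {"xyz":[0.5,-0.5,0],"rot":[0,0,0],"gripper":12},
  {"xyz":[0.5,-0.5,0],"rot":[0,0,0],"gripper":12},
  {"xyz":[0,0,0],"rot":[0,0,0],"gripper":12},
])

```text
t: 18.78
tool_pos: [0.5126, -0.3334, 0.1558]
orientation: [3.141, 0.0, 0.733]
ft_force: [-0.2, -1.1, 0.8]
gripper_width: 0.219
```

```bash
python3 dip.py
```

```text
[ 0.03 -1.28  0.06] [ 0.51252845 -0.33327306  0.15577213] 19.0833
wire top [0.1972 0.1972 0.1968 0.1973 0.1973 0.1971 0.1976 0.1969 0.197  0.1967
 0.1968]
```

>>> move_arm([
  {"xyz":[-0.3,0.3,0.5],"rot":[0,0,0],"gripper":12},
  {"xyz":[0,0,0],"rot":[0,0,0],"gripper":12},
  {"xyz":[0,0,0],"rot":[0,0,0],"gripper":12},
])

```text
t: 19.33
tool_pos: [0.5125, -0.3334, 0.1551]
orientation: [-3.141, -0.0, 0.733]
ft_force: [0.6, -0.9, 0.3]
gripper_width: 0.227
```

```bash
python3 dip.py
```

```text
[-0.03 -0.29 -0.17] [ 0.5125221  -0.33335067  0.15518489] 19.6333
wire top [0.1961 0.1963 0.1962 0.1955 0.1959 0.196  0.1964 0.1967 0.1963 0.1969
 0.1959]
```

>>> move_arm([
  {"xyz":[0,0,0],"rot":[0,0,0],"gripper":21},
  {"xyz":[0,0,0],"rot":[0,0,0],"gripper":24},
  {"xyz":[0,0,0],"rot":[0,0,0],"gripper":28},
  {"xyz":[0,0,0],"rot":[0,0,0],"gripper":35},
  {"xyz":[0,0,0],"rot":[0,0,0],"gripper":45},
], force=20)

```text
t: 20.05
tool_pos: [0.5125, -0.3334, 0.1552]
orientation: [-3.142, -0.0, 0.733]
ft_force: [-0.9, -0.3, -0.6]
gripper_width: 0.521
```

```bash
python3 dip.py; python3 v2.py 29 120 220 90 190
```

```text
[ 0.04  0.12 -0.24] [ 0.51250887 -0.33338582  0.15517053] 20.35
wire top [0.1961 0.1953 0.1949 0.1954 0.1957 0.1951 0.1961 0.1949 0.1955 0.1952
 0.195 ]
20.45 [ 0.5125 -0.3334  0.1552] [-180.     -0.     41.99] [-564.6   66.7  155.2] [ 0.8 -0.6  0.2] 0.5277422565998863
```

View pics/v29.png

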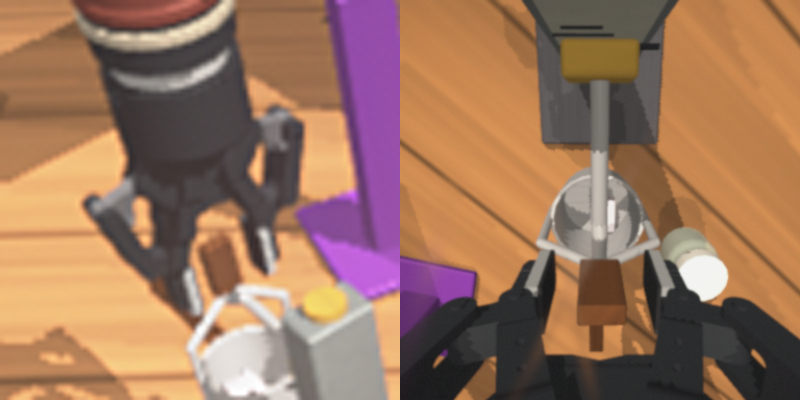

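>>> move_arm([
  {"xyz":[0,0,-4],"rot":[0,0,0],"gripper":50},
  {"xyz":[0,0,-8],"rot":[0,0,0],"gripper":50},
  {"xyz":[0,0,-12],"rot":[0,0,0],"gripper":50},
  {"xyz":[0,0,-18],"rot":[0,0,0],"gripper":50},
  {"xyz":[0,0,-25],"rot":[0,0,0],"gripper":50},
])

```text
t: 20.87
tool_pos: [0.512, -0.333, 0.2226]
orientation: [-3.14, 0.0, 0.733]
ft_force: [-0.4, -0.3, -0.3]
gripper_width: 0.583
```

>>> move_arm([
  {"xyz":[-8,0,-25],"rot":[0,0,0],"gripper":50},
  {"xyz":[-20,0,-20],"rot":[0,0,0],"gripper":50},
  {"xyz":[-20,0,-10],"rot":[0,0,0],"gripper":50},
  {"xyz":[-20,0,0],"rot":[0,0,0],"gripper":50},
  {"xyz":[-10,0,0],"rot":[0,0,0],"gripper":50},
])

```text
t: 21.28
tool_pos: [0.4536, -0.3874, 0.2795]
orientation: [3.139, 0.001, 0.732]
ft_force: [-0.3, -0.2, -0.1]
gripper_width: 0.586
```

```bash
python3 v2.py 30 110 270 60 220
```

```text
21.3833 [ 0.4537 -0.3866  0.2778] [179.97   0.    41.86] [-611.8  130.4  277.8] [0.2 0.3 0.3] 0.5863971414350322
```

View pics/v30.png

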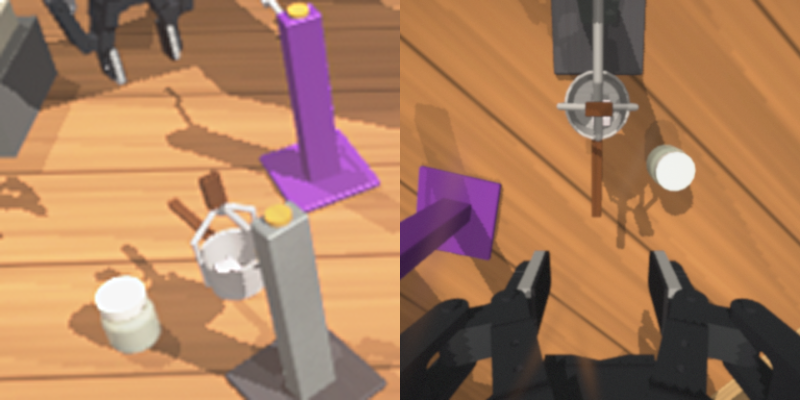

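Pan hangs on the hook with the offcut in it. Wait about 3 s and check that it is still.

Run:
```python
from h import *
for i in range(60): w=arm.get_image('wrist')
a=[]
for k in range(4):
    a.append(snap('wrist','wf%d'%k)['color'].astype(int))
    for i in range(8): arm.get_image('top')
print([np.abs(cv2.GaussianBlur((a[k]-a[0]).astype(np.float32),(5,5),0))[60:220,160:330].max() for k in (1,2,3)])
s=snap('scene','sf');t=snap('top','tf'); print(arm.state()['t'])
w=load('wf3'); zz=[]
for v in range(0,60,8):
    z=np.array([pt(w,u,v)[2] for u in range(235,275)]); m=(z>.15)&(z<.24)
    if m.any(): zz.append(z[m].max())
print(np.round(zz,4))
for n,o in (('sf','scene0'),('tf','top0')):
    d=np.abs(load(n)['color'].astype(int)-load(o)['color']).max(2)>40
    cv2.imwrite('pics/d'+n+'.png',np.where(d[...,None],load(n)['color'][:,:,::-1],load(n)['color'][:,:,::-1]//3))
i=cv2.resize(s['color'][110:270,60:220,::-1],(400,400),interpolation=2); j=cv2.resize(w['color'][50:250,150:350,::-1],(400,400),interpolation=2)
cv2.imwrite('pics/vf.png',np.hstack([i,j]))
```

```text
[np.float32(6.5507812), np.float32(1.9140625), np.float32(6.0429688)]
26.2833
[0.1947 0.1958 0.1956 0.1951 0.196  0.1956 0.1952 0.1952]
```

View pics/vf.png

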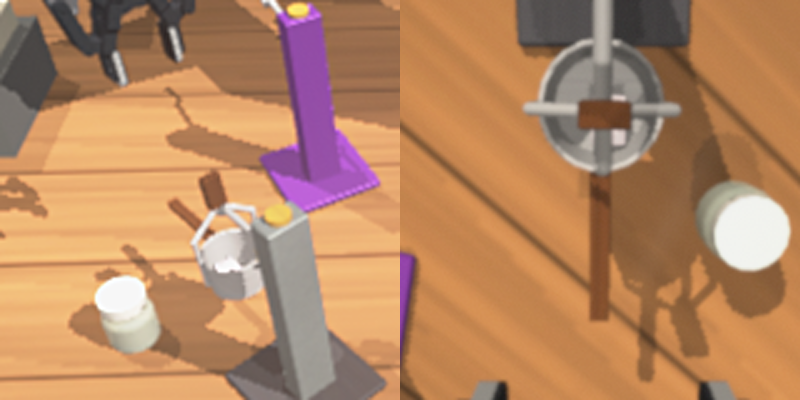

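View pics/dsf.png

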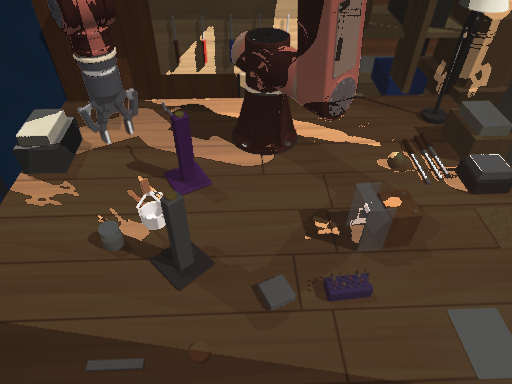

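```bash
python3 -c "
from h import *
print(arm.close_job())"
```

```text
the job is handed in; nothing more can be done
None
```

The job is done and handed in, at about 26 s of the 72 s allowed. The pan hangs still in the grey scale's hook with the offcut in it.

**What I did:**
- Pushed the offcut off the ledge with shut fingers. It went down the slide into the pan.
- Drew the pan about 130 mm out by its handle and let go.
- Took it afresh by the tab and passed the bail over the hook tip.
- Lowered it until the wrist force was about zero, then let go and withdrew.

**Last checks:**
- **Hook dip:** about 24 mm, well short of the 55 mm stop. It stayed the same from before release to the end.
- **Stillness:** pictures spread over about 1.4 s showed only camera noise.
- **Bench things:** the scene picture against the first one shows the jar, steel block, bur stand and purple look-alike scale where they were. I did not inspect the same comparison from the top camera.
- **Robot:** the gripper is open and well clear of everything.

**One disagreement:** the real fingertips sat about 33 to 36 mm behind the reported tool point. Because of this, my first pass went over the offcut without touching it. The camera depth readings showed the gap, and I corrected for it in every later step.

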